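# Park the bridge-pin tray under the pick stand

## Robot

A 7-joint arm with a two-finger parallel gripper is mounted at the origin on the work surface. World frame = base frame: x ahead of the robot, y to its left, z up, the work surface at z = 0. Lengths are in m, angles in rad, forces in N, time in s.
With the tool pointing down it reaches from about 0.425 to 1.025 m from the base axis. Payload 3.6 kg.
Tool frame: the origin (TCP) lies where the fingers leave the gripper's body, on its centre line; the fingertips stand 73 mm ahead of it and the grasp point (between the pads) lies 54 mm ahead of it; x points along the fingers, y is the direction in which the jaws open and shut, and the axes are right-handed (so a half turn about x gives the same grasp; the last joint's range is limited). The gripper opens to 85 mm and grips with 20 to 120 N. Pads are 22 mm wide; open, the fingers measure 114 mm over their backs; the gripper's body (76 mm by 85 mm) begins 54 mm behind the grasp point. The pads swing forward as they close: fully open they stand 13 mm farther back than shut.
Start: joints at [1.179, 0.591, 0.048, 1.609, -0.033, 0.943, -0.034], TCP at [0.213, -0.693, 0.304] pointing down, gripper open.
Joint ranges: [-2.69, 2.69], [-0.47, 2.24], [-1.27, 1.36], [0.19, 2.51], [-1.53, 4.68], [0.08, 2.07], [-3.09, 3.09]. Speed limits (rad/s): [2.57, 2.57, 3.14, 3.14, 3.14, 3.14, 3.14].

## Interface

Orientations are given as a unit quaternion [x, y, z, w].
In Python, from workcell import * gives the robot as it stands.
- The arm moves only by the shell command python3 -m inch 'ROWS'. ROWS is JSON, a list of rows, each a list of 3 entries, a list of its own where there are three numbers: the shift along the tool's x, y, z in cm, then the turn, a rotation vector about the tool's x, y, z in rad, then the finger opening in cm, from 0 to 8.54. A call has 1 to 12 rows; each row shifts and turns the pose as measured when the row begins, along the tool's axes as they then stand; what a row does not reach is not made up. A row lasts 1/10 s, in which the tool goes at most 50 mm and 8.59 degrees, less where a joint would pass 70% of its speed; a pose out of reach is approached as far as the arm can. A call with a gripper value outside its range is refused whole. The fingers move at their own pace and stop on an object; the grip force is fixed at half the most. Time passes only in rows, so rows that do not move let the fingers close. It gives the time, the measured TCP pose, the force and the opening at its end, in the units of the state.
- read_state(): the state, without advancing time (a new reading comes with each control period).
- read_camera(name): name is "scene" or "top" or "wrist"; returns a dict with "frame" (400x640x3 uint8, blue, green, red), "fx", "fy", "cx", "cy" (pixels), "extrinsics" (4x4, takes a point from world to camera coordinates). Camera axes: x right, y up, looking along -z (the intrinsics and any distortion apply to the point x, -y, -z); pixel columns grow to the right and rows downward; lengths in m; the calibration is good to about 2 mm. A picture is of the moment at which its call begins. There is no depth.
- finish_job(): hands the job in, once; it reports no verdict.
The state is a dict: "time": time; "joints": joint angles; "qvel": joint speeds; "effort": joint torques, N m; "position": TCP position; "tcp_rot": TCP orientation; "contact_force": force on the tool from outside, world axes, zero at the start; "moment": the same for the moment, N m; "finger_gap": finger opening in m.
Only numpy, scipy, OpenCV 4.12 (cv2) and the standard library are available. Lean on these libraries where they do the work, as an engineer would, in place of code of your own. Each camera call takes 0.05 s, during which the arm holds its last target.

## Task

Lift the wooden bridge-pin tray out of its holder and set it down level in the open left half of the pick stand's mouth (left as you face the stand), nose first and just under the clear roof, and let go of it there. Then take it by its upright tab, slide it along the floor under the roof, without ramming it, until it meets the stop at the back, and slide it sideways to the right-hand wall, so that the low kerb stands right behind it; leave it there, square and flat. Keep the tray from tipping, and leave the other things on the counter where they are.

Things in the scene. Friction and masses are not known exactly. Their poses are not given: they have to be found in the camera images.
- tray: Shallow open wooden tray, 140 long (its x) x 50 wide (y) x 24 mm high, 0.3 to 0.55 kg, six black bridge pins lying across it. Origin: centre of its underside; z up; +x towards its plain nose, -x towards its tail, where an upright tab stands. Balance point about 5 mm from the origin towards the tail. Starts lying level in the holder, tail in the pocket.
- holder: Fixed dark steel holder, origin under its centre on the counter. The tray lies on its 6 mm thick, 44 mm wide floor strip, origins and axes in line within 1 mm. A U-shaped pocket, 52 mm high, stands round the tray's tail (x -80 to -45 mm; inner faces y +-29, x -75.5 mm): no room for fingers beside the tab in there, only beside the tray's middle. The tray comes out straight up.
- stand: Fixed acrylic pick stand. Origin: centre of its underside on the counter; its mouth looks to its own -x, y points left as you face the mouth, z up. Dark wooden floor plate 6 mm thick, x -97 to +97, y -68 to +76 mm. The clear-roofed bay is behind; nothing but the kerb stands in front of the roof. Parked, the tray's origin is at x +18, y -37, z +6 mm here, its axes along the stand's.
- back_stop: Rigid aluminium back stop of the stand's bay, 132 mm wide between the walls and 34 mm high, fixed to the stand. Origin: centre of the lower edge of its front face, at x +88, y +4, z +6 mm of the stand; its x points away from the bay.
- tray_tab (a point): Centre of the top of the tray's wooden tab: 20 (tray x) x 34 (tray y) mm, at x -60 mm of the tray's frame, its top 50 mm above the tray's underside, 26 mm above the tray's rim. It stays in front of the roof even when the tray is parked.
- stand_roof (a point): Middle of the lower front edge of the stand's clear roof, at x -7, y +4, z 40 mm of the stand. The roof reaches back to x +94; its top is at 45 mm, a step behind x +49 rises to 69 mm (picks on it to 72). Side walls stand under the roof only: left inner face at y +70, right inner face at y -62 mm.
- stand_kerb (a point): Top of the left end of the aluminium kerb on the stand's floor, at x -60, y -18, z 16 mm of the stand. The kerb is 6 mm thick (x -63 to -57), 10 mm high over the floor and spans y -62 to -18 mm: it bars the right half of the mouth; the left half is open. 5 mm remain between it and the tail of a tray that touches the back stop.
- stand_home (a point): Inner rear right corner of the bay at floor level, at x +88, y -62, z 6 mm of the stand: where the face of the aluminium back stop (x +88) meets the face of the right wall (y -62). Both are rigid; the parked tray's nose and right side lie against them.
- canister: Bystander: aluminium screw-top canister with knurled lid, 60 mm across, 82 high; origin at the centre of its underside.
- jade_pick: Bystander: jade stone pick, about 30 mm, 5 thick; origin under its middle.
- copper_pick: Bystander: copper jazz pick, about 23 mm, 4 thick; origin under its middle.
- pitch_pipe: Bystander: red plastic pitch pipe, 95 x 24 x 14 mm; origin under its middle.
- drum_key: Bystander: steel T-shaped drum key, 50 x 44 x 13 mm, lying; origin under its cross bar.
- glass_slide: Bystander: glass guitar slide, a tube 29 mm across and 62 high, standing; origin at the centre of its underside.
Things that resemble listed ones, but are neither listed nor needed, are in the scene too. Leave any blue look-alike of the tray alone. What is shaped like the stand but turquoise is not meant.

How it is judged:
On the way, in this order (a step that is already met when the one before it is completed fails the run):
1. the tray stands level on the stand's floor in the open left half of the mouth, its nose under the roof's edge, and the fingers have let go of it (x of tray in the frame of stand between -0.077 and 0 m and y of tray in the frame of stand between 0.004 and 0.05 m and z of tray in the frame of stand between 0.003 and 0.009 m and angle between the x axis of tray and the x axis of stand, either way round below 0.2 rad and angle between tray's own z axis and vertical below 0.06 rad and contact force between the fingers and tray below 0.1 N), for 0.2 s.
2. the tray has been slid in to the back stop (within 8 mm) while still in the left half, not over the kerb (x of tray in the frame of stand above 0.01 m and y of tray in the frame of stand above 0 m and z of tray in the frame of stand below 0.012 m).
At the end, for the whole second after the job is handed in: The tray lies at rest, flat on the stand's floor (tilt under 0.05 rad, underside within 3 mm of the floor), square to the stand within 0.07 rad, nose within 6.5 mm of the back stop, side within 6 mm of the right wall, with the kerb behind its tail (x of tray in the frame of stand above 0.0115 m and y of tray in the frame of stand below -0.031 m and z of tray in the frame of stand between 0.003 and 0.009 m and angle between the x axis of tray and the x axis of stand, either way round below 0.07 rad and angle between tray's own z axis and vertical below 0.05 rad and linear speed of tray below 0.01 m/s); the robot touches nothing.
It fails at once if the tray is tipped by more than 0.4 rad (the pins would spill) (angle between tray's own z axis and vertical above 0.4 rad).
It fails at once if the tray is rammed against the back stop (over 50 N) (contact force between tray and back_stop above 50 N).
It fails at once if a bystander is moved by more than 30 mm (distance of any of canister, jade_pick, copper_pick, pitch_pipe, drum_key, glass_slide from where it was at the start of the episode above 0.03 m).
It also fails if it takes over 58 s, if anything falls off the work surface, if the arm or the gripper's body presses on something with over 40 N, if the wrist force passes 120 N, or if a joint passes its speed limit or range.

## Working session

There is one attempt and no reset: what is moved stays moved. The work goes in short steps, Python scripts to look and compute and a shell command to move; the robot and the scene stay as the last step left them, time stands still between calls to the robot, and variables do not carry over. Pictures are saved under pics/ and viewed, and the job is handed in when it is done.

```bash
ls; mkdir -p pics; cat > h.py <<'E'
from workcell import *
import numpy as np, cv2, json
def snap(n,tag):
    c=read_camera(n); cv2.imwrite(f'pics/{tag}.png',c['frame'])
    np.savez(f'pics/{tag}.npz',**{k:np.array(c[k]) for k in c}); return c
def load(tag): return np.load(f'pics/{tag}.npz')
def proj(c,P):
    p=c['extrinsics']@np.append(P,1); return np.array([c['cx']+c['fx']*p[0]/-p[2], c['cy']+c['fy']*(-p[1])/-p[2]])
def ray(c,u,v,z):
    E=np.linalg.inv(c['extrinsics']); d=E[:3,:3]@np.array([(u-c['cx'])/c['fx'],-(v-c['cy'])/c['fy'],-1]); o=E[:3,3]
    return o+d*(z-o[2])/d[2]
def crop(tag,x0,y0,x1,y1,s,out):
    im=cv2.imread(f'pics/{tag}.png')[y0:y1,x0:x1]; cv2.imwrite(f'pics/{out}.png',cv2.resize(im,None,fx=s,fy=s,interpolation=cv2.INTER_CUBIC))
E
python3 - <<'E'
from h import *
for n in ['scene','top','wrist']:
    c=snap(n,n+'0'); print(n,{k:c[k] for k in c if k!='frame'})
s=read_state(); print(s)
E
```

```text
pics
scene {'fx': 433.8637126551534, 'fy': 433.8637126551534, 'cx': 315.92530157234745, 'cy': 200.04497651265888, 'extrinsics': array([[ 0.74158726,  0.6707068 , -0.01416724, -0.38495302],
       [-0.48021062,  0.54546913,  0.68692153,  0.21772236],
       [ 0.46845073, -0.502609  ,  0.72659349, -1.39760337],
       [ 0.        ,  0.        ,  0.        ,  1.        ]])}
top {'fx': 361.5585446117266, 'fy': 361.5585446117266, 'cx': 316.7823837842016, 'cy': 201.23547407201542, 'extrinsics': array([[ 0.01428325, -0.99980316,  0.01377072, -0.03841126],
       [ 0.98422492,  0.01648691,  0.17615189, -0.54645642],
       [-0.17634425,  0.01103746,  0.98426667, -0.87451168],
       [ 0.        ,  0.        ,  0.        ,  1.        ]])}
wrist {'fx': 349.3629581716348, 'fy': 349.3629581716348, 'cx': 315.2828410512152, 'cy': 195.67208329642048, 'extrinsics': array([[ 0.29523006, -0.95542205, -0.00281483, -0.72309314],
       [ 0.91757285,  0.28435308, -0.27785497,  0.03772305],
       [ 0.26626917,  0.07944832,  0.96061891, -0.378037  ],
       [ 0.        ,  0.        ,  0.        ,  1.        ]])}
{'time': 0.15, 'joints': array([ 1.17848457,  0.5918994 ,  0.04835653,  1.60956282, -0.03327725,
        0.94274765, -0.03368036]), 'qvel': array([-5.88089566e-05, -3.41929962e-03,  1.71398245e-03, -2.09786117e-03,
       -8.19563339e-05, -1.41174396e-03, -3.09105916e-05]), 'effort': array([ 3.05387242e-03, -5.49249709e+01,  1.54978640e+00, -1.98454678e+01,
        9.62488004e-03,  5.66743605e-03,  1.67190933e-05]), 'position': array([ 0.21325702, -0.69235814,  0.30299794]), 'tcp_rot': array([-0.6990799 , -0.10590304,  0.69937057, -0.10465487]), 'contact_force': array([ 0.22022395, -0.03788095, -0.34592438]), 'moment': array([-0.04963219, -0.00026572, -0.00967508]), 'finger_gap': 0.08549989759378165}
```

View pics/scene0.png

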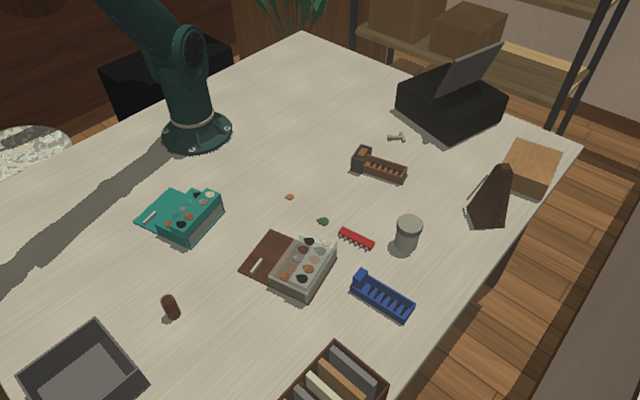

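View pics/top0.png

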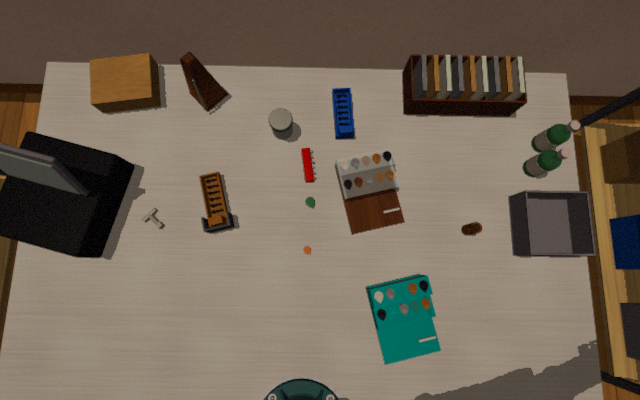

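View pics/wrist0.png

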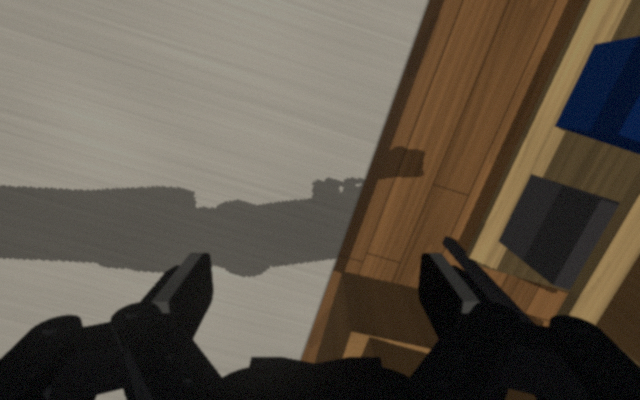

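The tray (brown) is in its holder at about top (215,200). The stand is at top (370,195) with its mouth facing the robot, and the turquoise and blue look-alikes are nearby. I'll enlarge these areas.

```bash
python3 - <<'E'
from h import *
crop('top0',190,160,245,240,7,'c1');crop('top0',325,140,415,240,6,'c2')
crop('scene0',340,135,420,195,8,'c3');crop('scene0',230,220,345,310,6,'c4')
E
```

```text
(no output)
```

View pics/c1.png

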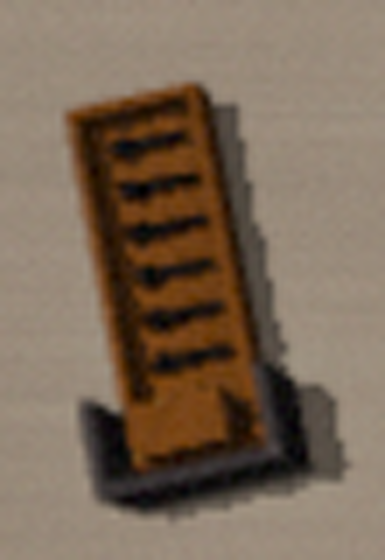

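View pics/c2.png

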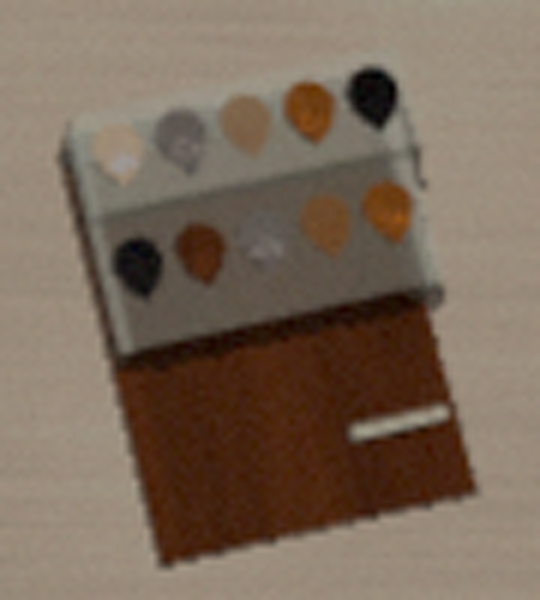

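View pics/c3.png

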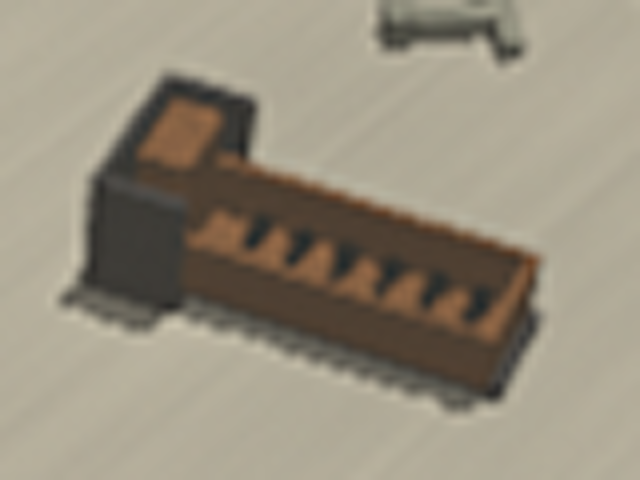

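View pics/c4.png

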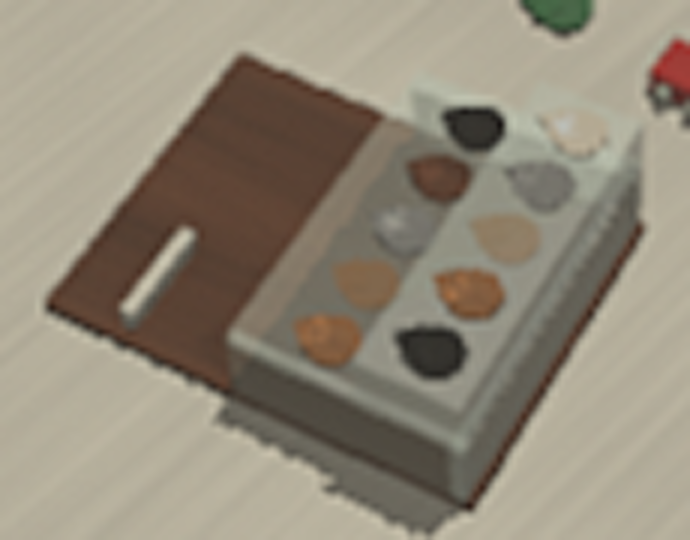

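```bash
cat > fit.py <<'E'
from h import *
from scipy.optimize import least_squares
def fit(obs,x0):
    # obs: list of (cam, (u,v), localpoint mm)
    def T(p,l): 
        c,s=np.cos(p[2]),np.sin(p[2]); l=np.array(l)/1000
        return np.array([p[0]+c*l[0]-s*l[1],p[1]+s*l[0]+c*l[1],l[2]])
    f=lambda p:np.concatenate([proj(c,T(p,l))-uv for c,uv,l in obs])
    r=least_squares(f,x0,loss='soft_l1',x_scale=[.01,.01,.1]); return r.x,f(r.x).reshape(-1,2)
def cc(u,v,ox,oy,s): return np.array([ox+(u+.5)/s-.5, oy+(v+.5)/s-.5])
E
python3 - <<'E'
from fit import *
t=load('top0');s=load('scene0')
a=lambda u,v:cc(u,v,325,140,6); b=lambda u,v:cc(u,v,230,220,6)
o=[(t,a(163,567),(-97,76,6)),(t,a(477,492),(-97,-68,6)),(t,a(352,430),(-60,-18,16)),(t,a(448,410),(-60,-62,16)),
(s,b(242,56),(-97,76,6)),(s,b(48,303),(-97,-68,6)),(s,b(470,507),(97,-68,6)),(s,b(643,229),(97,76,6)),(s,b(187,230),(-60,-18,16)),(s,b(124,305),(-60,-62,16))]
p,r=fit(o,[.6,-.17,.2]);print('stand',p,'\n',r.round(1))
for k,c in(('t',t),('s',s)):
    q,r=fit([x for x in o if x[0] is c],p);print(k,q)
a=lambda u,v:cc(u,v,190,160,7); b=lambda u,v:cc(u,v,340,135,8)
o=[(t,a(68,113),(70,25,30)),(t,a(203,86),(70,-25,30)),
(t,a(95,505),(-80,30,52)),
(s,b(541,260),(70,25,30)),(s,b(490,345),(70,-25,30)),(s,b(495,395),(70,-25,6)),(s,b(172,96),(-70,17,56)),(s,b(138,155),(-70,-17,56)),(s,b(224,112),(-50,17,56)),(s,b(190,168),(-50,-17,56))]
p,r=fit(o,[.55,.25,.2]);print('tray',p,'\n',r.round(1))
for k,c in(('t',t),('s',s)):
    q,r=fit([x for x in o if x[0] is c],p);print(k,q)
E
```

```text
stand [ 0.58284681 -0.17484603  0.23316447] 
 [[-0.2 -1. ]
 [ 0.1 -0.2]
 [ 0.   0.1]
 [ 0.1 -0.1]
 [-0.3 -0.9]
 [-1.2 -0.6]
 [-0.   0.1]
 [ 0.6 -0.5]
 [ 0.  -0.2]
 [ 0.   1. ]]
t [ 0.58151041 -0.17369133  0.24813889]
s [ 0.58340035 -0.17502322  0.23183749]
tray [0.55317775 0.23851671 0.23667516] 
 [[ 0.2 -0.8]
 [-0.3 -0.9]
 [ 1.6 -1.6]
 [-0.  -0.6]
 [-0.  -0.5]
 [-1.7 -0.5]
 [ 0.3 -0.4]
 [-0.4 -0.9]
 [ 0.2 -0.3]
 [-0.5 -0.4]]
t [0.54992091 0.24001199 0.21079116]
s [0.55497359 0.23724568 0.24880758]
```

```bash
cat > goal.py <<'E'
from h import *
from scipy.spatial.transform import Rotation as Rn
def Rdown(yaw,flip=False):
    # tool x down; tool y along +-(-sin,cos) (tray y)
    y=np.array([-np.sin(yaw),np.cos(yaw),0])*(-1 if flip else 1); x=np.array([0,0,-1.]); return np.column_stack([x,y,np.cross(x,y)])
def delta(p,yaw,flip):
    s=read_state(); R=Rn.from_quat(s['tcp_rot']).as_matrix()
    d=R.T@(np.array(p)-s['position'])*100; w=Rn.from_matrix(R.T@Rdown(yaw,flip)).as_rotvec()
    print('t',round(s['time'],2),'pos',s['position'].round(4),'q7',s['joints'][6].round(2),'gap',round(s['finger_gap'],4),'F',np.array(s['contact_force']).round(1))
    print(' shift cm (tool)',d.round(2),' rotvec',w.round(3)); return d,w
E
python3 - <<'E'
from goal import *
s=read_state();R=Rn.from_quat(s['tcp_rot']).as_matrix();print(R.round(3))
c=load('wrist0');E=np.linalg.inv(c['extrinsics']);print('cam in tool',(R.T@(E[:3,3]-s['position'])).round(3))
for f in(0,1): delta([.553,.238,.30],.235,f)
E
```

```text
[[-0.001  0.294 -0.956]
 [ 0.002 -0.956 -0.294]
 [-1.    -0.002  0.   ]]
cam in tool [-0.069 -0.    -0.069]
t 0.15 pos [ 0.2133 -0.6924  0.303 ] q7 -0.03 gap 0.0855 F [ 0.2 -0.  -0.3]
 shift cm (tool) [  0.43 -78.91 -59.86]  rotvec [-3.078e+00 -3.000e-03  0.000e+00]
t 0.15 pos [ 0.2133 -0.6924  0.303 ] q7 -0.03 gap 0.0855 F [ 0.2 -0.  -0.3]
 shift cm (tool) [  0.43 -78.91 -59.86]  rotvec [0.064 0.    0.002]
```

```bash
python3 -m inch '[[[0,-2,-4],[0,0,0],8.5],[[0,-2,-4],[0,0,0],8.5],[[0,-2,-4],[0,0,0],8.5],[[0,-2,-4],[0,0,0],8.5],[[0,-3,-3.5],[0,0,0],8.5],[[0,-3,-3.5],[0,0,0],8.5],[[0,-3,-3.5],[0,0,0],8.5],[[0,-3,-3.5],[0,0,0],8.5],[[0,-3,-3.5],[0,0,0],8.5],[[0,-3,-3.5],[0,0,0],8.5]]'
python3 - <<'E'
from goal import *
delta([.535,.233,.30],.235,1);print(read_state()['joints'])
E
```

```text
time: 1.15
position: [0.4939, -0.3321, 0.2976]
tcp_rot: [-0.697, -0.098, 0.703, -0.099]
contact_force: [1.0, -0.9, -0.5]
finger_gap: 0.0848
t 1.15 pos [ 0.4939 -0.3321  0.2976] q7 -0.77 gap 0.0848 F [ 1.  -0.9 -0.5]
 shift cm (tool) [ -0.37 -53.18 -19.56]  rotvec [0.045 0.008 0.   ]
[ 0.49857283  0.43669015  0.02061772  1.91267901 -0.00472154  0.79804242
 -0.77032415]
```

```bash
python3 -m inch '[[[0,-4.5,0],[0.02,0,0],8.5],[[0,-4.5,0],[0.02,0,0],8.5],[[0,-4.5,0.5],[0,0,0],8.5],[[0,-2,0.5],[0,0,0],8.5],[[0,0,0],[0,0,0],8.5],[[0,0,0],[0,0,0],8.5]]'
python3 - <<'E'
from goal import *
c=snap('wrist','w1'); delta([.535,.233,.30],.235,1)
E
```

```text
time: 1.75
position: [0.4479, -0.17, 0.2967]
tcp_rot: [-0.7, -0.091, 0.703, -0.09]
contact_force: [-0.4, 0.2, 0.1]
finger_gap: 0.0849
t 1.8 pos [ 0.4479 -0.1703  0.2966] q7 -1.05 gap 0.085 F [-0.6  0.8  0.2]
 shift cm (tool) [ -0.32 -36.81 -18.65]  rotvec [0.021 0.004 0.003]
```

View pics/w1.png

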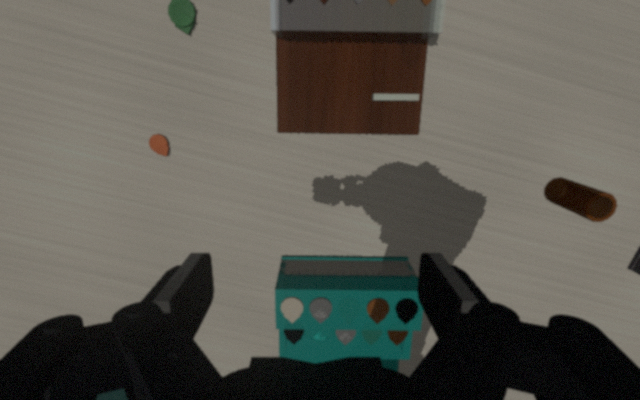

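The wrist view shows the stand's front edge from (278,132) to (420,134) and the kerb from (373,97) to (419,97). I'll enlarge it and combine it with the other views.

```bash
python3 - <<'E'
from h import *
crop('w1',260,15,450,145,4,'c5')
E
```

```text
(no output)
```

View pics/c5.png

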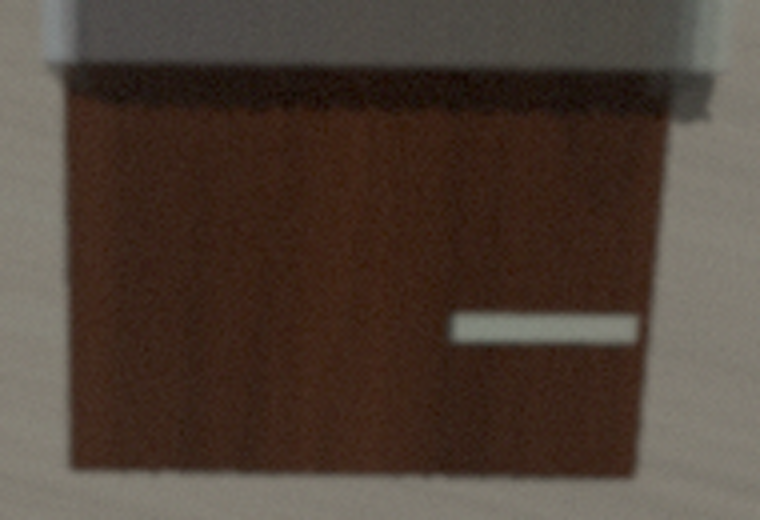

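```bash
python3 -m inch '[[[0,-4,-1.6],[0,0,0],8.5],[[0,-4.5,-2],[0.01,0,0],8.5],[[0,-4.5,-2.2],[0.01,0,0],8.5],[[0,-4.5,-2.2],[0,0,0],8.5],[[0,-4.5,-2.2],[0,0,0],8.5],[[0,-4.5,-1.5],[0,0,0],8.5],[[0,-4.5,-1.5],[0,0,0],8.5],[[0,-3,1],[0,0,0],8.5],[[0,-1,0],[0,0,0],8.5],[[0,0,0],[0,0,0],8.5],[[0,0,0],[0,0,0],8.5]]'
python3 - <<'E'
from goal import *
c=snap('wrist','w2'); delta([.535,.233,.30],.235,1)
E
```

```text
time: 2.9
position: [0.5092, 0.195, 0.296]
tcp_rot: [0.708, 0.068, -0.699, 0.07]
contact_force: [-0.3, -0.5, -0.3]
finger_gap: 0.0851
t 2.95 pos [0.5095 0.1945 0.2961] q7 -1.88 gap 0.0851 F [-0.5  0.1 -0.3]
 shift cm (tool) [-0.36 -3.28 -3.25]  rotvec [-0.041 -0.012 -0.005]
```

View pics/w2.png

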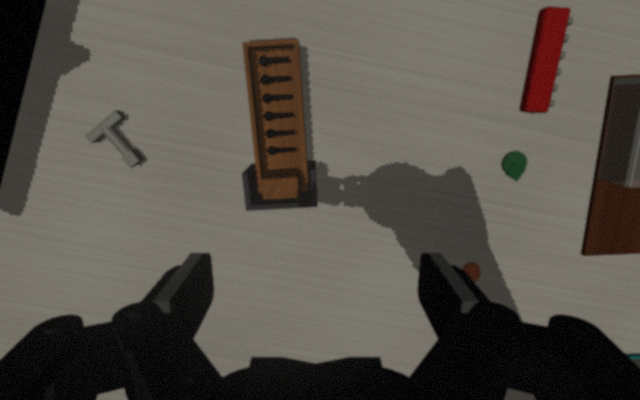

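The tray is at wrist (245–310, 38–200), with the tab at the bottom inside the pocket. I'll enlarge it and fit.

```bash
python3 - <<'E'
from h import *
crop('w2',230,25,330,220,3,'c6')
crop('w2',235,150,325,215,8,'c7')
E
```

```text
(no output)
```

View pics/c6.png

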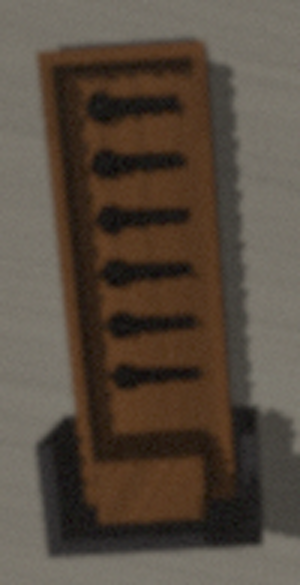

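View pics/c7.png

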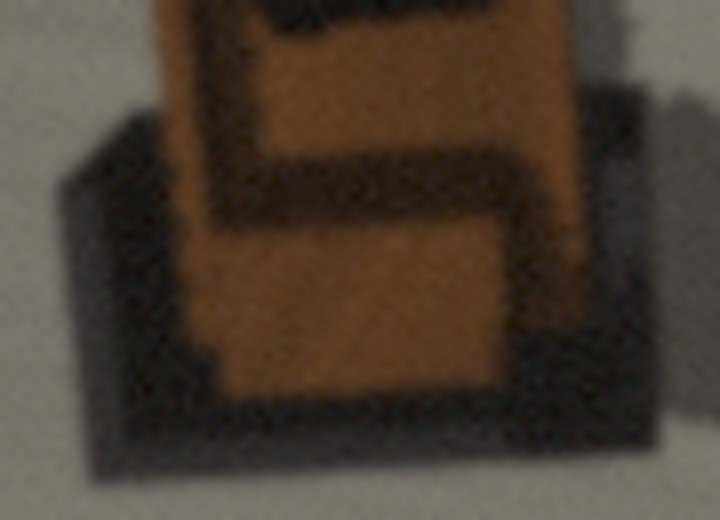

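```bash
python3 - <<'E'
from fit import *
t=load('top0');s=load('scene0');w=load('w1')
a=lambda u,v:cc(u,v,325,140,6); b=lambda u,v:cc(u,v,230,220,6); d=lambda u,v:cc(u,v,260,15,4)
o=[(t,a(163,567),(-97,76,6)),(t,a(477,492),(-97,-68,6)),(t,a(352,430),(-60,-18,16)),(t,a(448,410),(-60,-62,16)),
(s,b(242,56),(-97,76,6)),(s,b(48,303),(-97,-68,6)),(s,b(470,507),(97,-68,6)),(s,b(643,229),(97,76,6)),(s,b(187,230),(-60,-18,16)),(s,b(124,305),(-60,-62,16)),
(w,d(71,467),(-97,76,6)),(w,d(636,475),(-97,-68,6)),(w,d(451,313),(-57,-18,16)),(w,d(451,343),(-63,-18,16)),(w,d(638,313),(-57,-62,16)),(w,d(638,343),(-63,-62,16)),(w,d(66,72),(-7,76,6)) ]
p,r=fit(o,[.6,-.17,.2]);print('stand',p,'\n',r[10:].round(1))
for k,c in(('t',t),('s',s),('w',w)):
    q,r=fit([x for x in o if x[0] is c],p);print(k,q)
w=load('w2')
a=lambda u,v:cc(u,v,190,160,7); b=lambda u,v:cc(u,v,340,135,8);d=lambda u,v:cc(u,v,230,25,3);e=lambda u,v:cc(u,v,235,150,8)
o=[(t,a(68,113),(70,25,30)),(t,a(203,86),(70,-25,30)),
(s,b(541,260),(70,25,30)),(s,b(490,345),(70,-25,30)),(s,b(495,395),(70,-25,6)),(s,b(172,96),(-70,17,56)),(s,b(138,155),(-70,-17,56)),(s,b(224,112),(-50,17,56)),(s,b(190,168),(-50,-17,56)),
(w,d(40,54),(70,25,30)),(w,d(204,43),(70,-25,30)),(w,e(220,392),(-70,17,56)),(w,e(502,382),(-70,-17,56)),(w,e(502,213),(-50,-17,56)),(w,e(210,230),(-50,17,56))]
p,r=fit(o,[.55,.25,.2]);print('tray',p,'\n',r.round(1))
for k,c in(('s',s),('w',w)):
    q,r=fit([x for x in o if x[0] is c],p);print(k,q)
E
```

```text
stand [ 0.58158043 -0.17405009  0.2336163 ] 
 [[-0.5 -0.7]
 [-0.3  0.9]
 [ 1.3 -0.9]
 [ 0.8 -1.9]
 [ 0.4  0.3]
 [-0.3 -0.7]
 [ 0.1  1.6]]
t [ 0.58151041 -0.17369133  0.24813889]
s [ 0.58340035 -0.17502322  0.2318375 ]
w [ 0.58124971 -0.17388442  0.23479504]
tray [0.55169542 0.23923341 0.2474846 ] 
 [[-0.4 -0.1]
 [-0.9 -0.4]
 [-0.3 -1.2]
 [-0.1 -1. ]
 [-1.8 -1. ]
 [-0.1 -0.6]
 [-0.7 -1.1]
 [-0.2 -0.5]
 [-0.7 -0.6]
 [-0.3 -2.4]
 [ 1.3 -1.8]
 [-0.   0.9]
 [ 1.5  0.2]
 [ 0.1  0.1]
 [-0.8 -0.1]]
s [0.55497359 0.23724568 0.24880758]
w [0.55130087 0.23942557 0.25036863]
```

```bash
python3 - <<'E'
from goal import *
delta([.550,.238,.16],.249,1)
E
```

```text
t 2.95 pos [0.5095 0.1945 0.2961] q7 -1.88 gap 0.0851 F [-0.5  0.1 -0.3]
 shift cm (tool) [13.65 -3.55 -4.65]  rotvec [-0.055 -0.012 -0.005]
```

```bash
python3 -m inch '[[[1,-2,-2.5],[-0.03,-0.01,0],8.5],[[3,-1.5,-2.2],[-0.03,0,0],8.5],[[4,0,0],[0,0,0],8.5],[[4,0,0],[0,0,0],8.5],[[1.5,0,0],[0,0,0],8.5],[[0,0,0],[0,0,0],8.5]]'
python3 - <<'E'
from goal import *
delta([.550,.238,.08],.249,1)
E
```

```text
time: 3.55
position: [0.5597, 0.223, 0.1589]
tcp_rot: [0.706, 0.078, -0.698, 0.086]
contact_force: [0.2, 0.4, 0.2]
finger_gap: 0.085
t 3.55 pos [0.5597 0.223  0.1589] q7 -1.89 gap 0.085 F [0.2 0.4 0.2]
 shift cm (tool) [ 7.86 -1.78  0.67]  rotvec [-0.017 -0.01  -0.012]
```

```bash
python3 -m inch '[[[0,-1.8,0.6],[-0.02,-0.01,-0.012],8.5],[[0,-0.3,0],[0,0,0],8.5],[[0,0,0],[0,0,0],8.5]]'
python3 - <<'E'
from goal import *
delta([.550,.238,.08],.249,1);snap('wrist','w3')
E
```

```text
time: 3.85
position: [0.5503, 0.2403, 0.1606]
tcp_rot: [0.702, 0.088, -0.701, 0.087]
contact_force: [-0.6, 0.0, 0.5]
finger_gap: 0.0847
t 3.85 pos [0.5503 0.2403 0.1606] q7 -1.9 gap 0.0847 F [-0.6  0.   0.5]
 shift cm (tool) [8.06 0.22 0.1 ]  rotvec [-0.001 -0.002  0.   ]
```

View pics/w3.png

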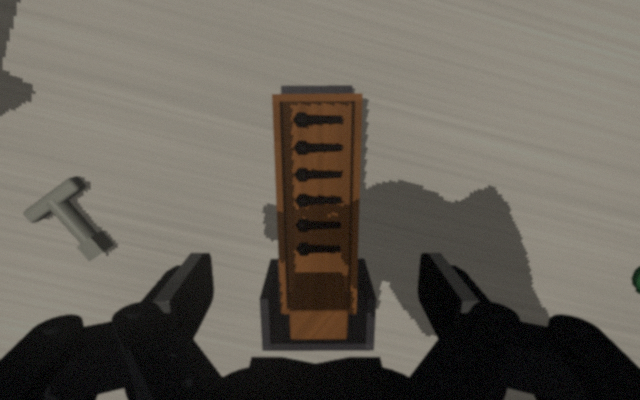

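The tray is square and centred between the fingers: nose corners at (274,96) and (362,96), fingers symmetric about column 315.

```bash
python3 - <<'E'
from fit import *
w=load('w3')
o=[(w,(273.5,95.5),(70,25,30)),(w,(362.5,95.5),(70,-25,30)),(w,(290,340),(-70,17,56)),(w,(347.5,340),(-70,-17,56)),(w,(350,310),(-50,-17,56)),(w,(289,310),(-50,17,56))]
p,r=fit(o,[.55,.25,.2]);print(p,r.round(1))
E
python3 -m inch '[[[3,0.15,0.05],[0,0,0],8.5],[[3,0,0],[0,0,0],8.5],[[1.5,0,0],[0,0,0],8.5],[[0.5,0,0],[0,0,0],8.5],[[0,0,0],[0,0,0],8.5]]'
python3 - <<'E'
from goal import *
delta([.550,.238,.08],.249,1)
E
```

```text
[0.55156113 0.23917863 0.253392  ] [[-1.  -3.1]
 [ 1.3 -3.5]
 [ 0.1  0.8]
 [ 0.5  0.6]
 [-1.3  0.9]
 [ 0.2  1.1]]
time: 4.4
position: [0.5547, 0.2417, 0.0847]
tcp_rot: [0.707, 0.09, -0.696, 0.086]
contact_force: [-0.8, 0.2, 0.7]
finger_gap: 0.085
t 4.4 pos [0.5547 0.2417 0.0847] q7 -1.91 gap 0.085 F [-0.8  0.2  0.7]
 shift cm (tool) [0.46 0.24 0.56]  rotvec [ 0.    -0.015  0.003]
```

```bash
python3 -m inch '[[[0.45,0.2,0.5],[0,-0.015,0],8.5],[[0,0,0],[0,0,0],8.5]]'
python3 - <<'E'
from goal import *
delta([.550,.238,.08],.249,1)
E
```

```text
time: 4.6
position: [0.5509, 0.2387, 0.0816]
tcp_rot: [0.702, 0.089, -0.701, 0.087]
contact_force: [-0.7, -0.4, 0.6]
finger_gap: 0.0846
t 4.6 pos [0.5509 0.2387 0.0816] q7 -1.91 gap 0.0846 F [-0.7 -0.4  0.6]
 shift cm (tool) [0.15 0.05 0.11]  rotvec [ 0.    -0.001  0.003]
```

```bash
python3 -m inch '[[[0.1,0,0],[0,0,0],6.5],[[0,0,0],[0,0,0],4],[[0,0,0],[0,0,0],3.5],[[0,0,0],[0,0,0],3.5],[[0,0,0],[0,0,0],3.5],[[0,0,0],[0,0,0],3.5]]'
python3 - <<'E'
from goal import *
delta([.550,.238,.08],.249,1)
E
```

```text
time: 5.2
position: [0.5518, 0.2391, 0.0824]
tcp_rot: [0.703, 0.09, -0.7, 0.086]
contact_force: [-0.6, -0.1, -0.6]
finger_gap: 0.0488
t 5.2 pos [0.5518 0.2391 0.0824] q7 -1.91 gap 0.0488 F [-0.6 -0.1 -0.6]
 shift cm (tool) [0.24 0.06 0.2 ]  rotvec [ 0.    -0.004  0.004]
```

```bash
python3 -m inch '[[[-0.5,0,0],[0,0,0],3.5],[[-1,0,0],[0,0,0],3.5],[[-2,0,0],[0,0,0],3.5],[[-2,0,0],[0,0,0],3.5],[[-3,0,0],[0,0,0],3.5],[[-3,0,0],[0,0,0],3.5],[[-1.5,0,0],[0,0,0],3.5],[[0,0,0],[0,0,0],3.5],[[0,0,0],[0,0,0],3.5]]'
python3 - <<'E'
from goal import *
delta([.550,.238,.08],.249,1);snap('wrist','w4');snap('scene','s4')
crop('s4',320,90,440,200,5,'c8')
E
```

```text
time: 6.1
position: [0.547, 0.2358, 0.217]
tcp_rot: [-0.699, -0.088, 0.704, -0.088]
contact_force: [-0.2, -0.6, -5.7]
finger_gap: 0.0486
t 6.1 pos [0.547  0.2358 0.217 ] q7 -1.88 gap 0.0486 F [-0.2 -0.6 -5.7]
 shift cm (tool) [13.7  -0.12 -0.43]  rotvec [0.    0.006 0.001]
```

View pics/w4.png

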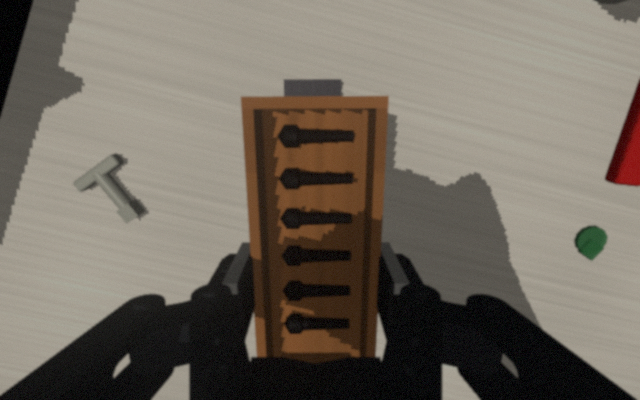

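View pics/c8.png

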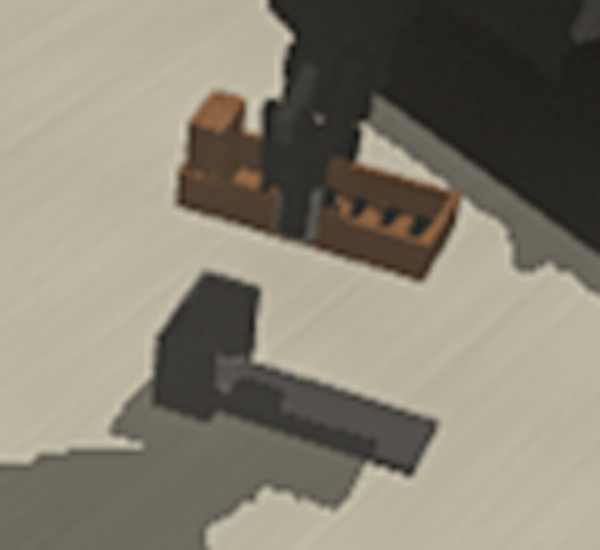

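The tray is held level, clear of the holder. Next I'll work out where its nose sits relative to the TCP from (242,97) and (388,97).

```bash
python3 - <<'E'
from goal import *
w=load('w4');s=read_state();R=Rn.from_quat(s['tcp_rot']).as_matrix()
z=s['position'][2]-.0764+.024
a=ray(w,241.5,97,z);b=ray(w,388.5,97,z);print(a,b,np.linalg.norm(a-b));m=(a+b)/2
print('nose in tool',(R.T@(m-s['position']))*1000, 'yaw',np.arctan2(*(R.T@(b-a))[[2,1]]))
# target TCP for tray origin (stand frame) 
S=np.array([.582,-.174]);y=.235;Q=np.array([[np.cos(y),-np.sin(y)],[np.sin(y),np.cos(y)]])
for o in([-.105,.03],[-.045,.03],[.018,-.037]): print(o,S+Q@np.array(o))
E
```

```text
[0.60690999 0.27714772 0.16382212] [0.61909072 0.22948274 0.16382212] 0.049196756372108685
nose in tool [ 51.88621213  -0.60366744 -68.82115723] yaw -0.0007730685439106133
[-0.105, 0.03] [ 0.4729007  -0.16927308]
[-0.045, 0.03] [ 0.53125157 -0.1553025 ]
[0.018, -0.037] [ 0.60812045 -0.20579186]
```

```bash
python3 - <<'E'
from goal import *
delta([.473,-.169,.20],.235,1)
E
```

```text
t 6.2 pos [0.5469 0.2358 0.2162] q7 -1.88 gap 0.0489 F [-0.1  0.2 -5.4]
 shift cm (tool) [ 1.71 37.4  17.14]  rotvec [0.014 0.008 0.001]
```

```bash
python3 -m inch '[[[0,1,0.5],[0,0,0],3.5],[[0,2,1],[0,0,0],3.5],[[0,3,1.4],[0,0,0],3.5],[[0,3.5,1.6],[0,0,0],3.5],[[0,3.5,1.6],[0,0,0],3.5],[[0,3.5,1.6],[0,0,0],3.5],[[0,3.5,1.6],[0,0,0],3.5],[[0,3.5,1.6],[0,0,0],3.5],[[0,3,1.4],[0,0,0],3.5],[[0,2,1],[0,0,0],3.5],[[0,1,0.5],[0,0,0],3.5],[[0,0,0],[0,0,0],3.5]]'
python3 - <<'E'
from goal import *
delta([.473,-.169,.20],.235,1)
E
```

```text
time: 7.4
position: [0.474, -0.1029, 0.2062]
tcp_rot: [-0.69, -0.087, 0.713, -0.087]
contact_force: [0.4, -0.2, -4.8]
finger_gap: 0.0484
t 7.4 pos [ 0.474  -0.1029  0.2062] q7 -1.32 gap 0.0484 F [ 0.4 -0.2 -4.8]
 shift cm (tool) [0.65 6.39 1.7 ]  rotvec [0.012 0.032 0.003]
```

```bash
python3 -m inch '[[[0,2,0.5],[0.005,0.015,0],3.5],[[0,2.3,0.6],[0.005,0.015,0],3.5],[[0,1.5,0.4],[0,0,0],3.5],[[0,0.5,0.1],[0,0,0],3.5],[[0,0,0],[0,0,0],3.5],[[0,0,0],[0,0,0],3.5]]'
python3 - <<'E'
from goal import *
delta([.473,-.169,.20],.235,1);snap('wrist','w5')
E
```

```text
time: 8.0
position: [0.4758, -0.1604, 0.2045]
tcp_rot: [-0.701, -0.092, 0.702, -0.085]
contact_force: [-0.0, 0.1, -5.1]
finger_gap: 0.0488
t 8.0 pos [ 0.4758 -0.1604  0.2045] q7 -1.19 gap 0.0488 F [-0.   0.1 -5.1]
 shift cm (tool) [0.44 0.76 0.49]  rotvec [0.015 0.001 0.01 ]
```

View pics/w5.png

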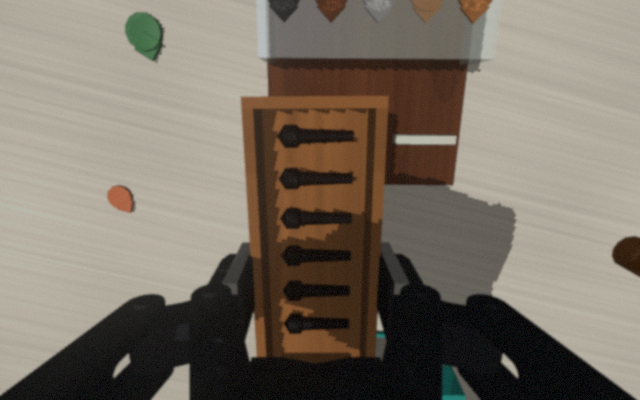

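The tray is aligned ahead of the mouth; the kerb at (395–457,140) lies to its right. Lowering it in front of the roof now.

```bash
python3 -m inch '[[[1,0.6,0.4],[0.015,0,0.01],3.5],[[2.5,0,0],[0,0,0],3.5],[[3,0,0],[0,0,0],3.5],[[2.5,0,0],[0,0,0],3.5],[[1,0,0],[0,0,0],3.5],[[0,0,0],[0,0,0],3.5]]'
python3 - <<'E'
from goal import *
delta([.473,-.169,.0875],.235,1)
E
```

```text
time: 8.65
position: [0.4787, -0.1594, 0.1032]
tcp_rot: [0.704, 0.088, -0.699, 0.087]
contact_force: [-0.9, -0.2, -4.5]
finger_gap: 0.0487
t 8.65 pos [ 0.4787 -0.1594  0.1032] q7 -1.25 gap 0.0487 F [-0.9 -0.2 -4.5]
 shift cm (tool) [1.57 0.8  0.8 ]  rotvec [ 0.012 -0.007  0.   ]
```

```bash
python3 -m inch '[[[0.8,0.8,0.7],[0.01,-0.007,0],3.5],[[0.5,0,0],[0,0,0],3.5],[[0,0,0],[0,0,0],3.5]]'
python3 - <<'E'
from goal import *
delta([.473,-.169,.0875],.235,1);snap('wrist','w6');snap('scene','s6');crop('s6',215,200,345,310,6,'c9')
E
```

```text
time: 8.95
position: [0.4755, -0.1691, 0.0912]
tcp_rot: [0.703, 0.084, -0.701, 0.084]
contact_force: [0.2, 0.1, -5.2]
finger_gap: 0.0486
t 8.95 pos [ 0.4755 -0.1691  0.0912] q7 -1.24 gap 0.0486 F [ 0.2  0.1 -5.2]
 shift cm (tool) [ 0.37 -0.07  0.24]  rotvec [ 0.003 -0.003 -0.001]
```

View pics/w6.png

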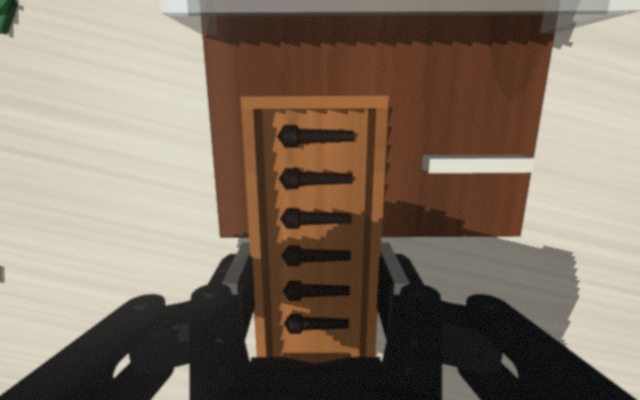

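View pics/c9.png

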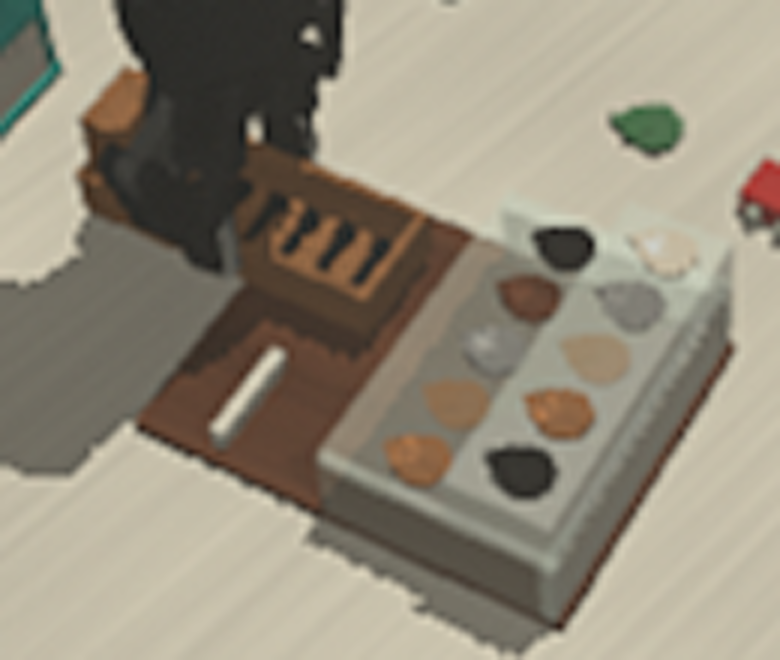

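```bash
python3 - <<'E'
from fit import *
from goal import *
w=load('w6')
o=[(w,(219,237),(-97,76,6)),(w,(522,236),(-97,-68,6)),(w,(423,156.5),(-57,-18,16)),(w,(428,172),(-63,-18,16)),(w,(534,172),(-63,-62,16))]
p,r=fit(o,[.58,-.175,.235]);print(p,r.round(1))
delta([.531,-.155,.0875],.235,1)
E
```

```text
[ 0.58110871 -0.17346654  0.24223687] [[-0.7  0.7]
 [-0.7  0.6]
 [ 7.   0.5]
 [ 0.8 -0.8]
 [-0.7 -1.2]]
t 9.05 pos [ 0.4753 -0.1693  0.0916] q7 -1.24 gap 0.0488 F [-0.2  0.7 -5.3]
 shift cm (tool) [ 0.43 -0.08 -5.75]  rotvec [ 0.003 -0.003 -0.002]
```

```bash
python3 -m inch '[[[0.5,0,0],[0,0,0],3.5],[[0.1,0,-0.3],[0,0,0],3.5],[[0,0,0],[0,0,0],3.5]]'
python3 - <<'E'
from goal import *
delta([.531,-.155,.0855],.238,1)
E
```

```text
time: 9.35
position: [0.4793, -0.1689, 0.0863]
tcp_rot: [0.704, 0.083, -0.7, 0.084]
contact_force: [-0.1, -0.4, -5.1]
finger_gap: 0.0487
t 9.35 pos [ 0.4793 -0.1689  0.0863] q7 -1.24 gap 0.0487 F [-0.1 -0.4 -5.1]
 shift cm (tool) [ 0.11 -0.13 -5.35]  rotvec [-0.001 -0.006 -0.003]
```

```bash
python3 -m inch '[[[0,0,-1],[0,-0.005,0],3.5],[[0,0,-1],[0,0,0],3.5],[[0,0,-1],[0,0,0],3.5],[[0,-0.1,-1],[0,0,0],3.5],[[0,0,-0.6],[0,0,0],3.5],[[0,0,0],[0,0,0],3.5]]'
python3 - <<'E'
from goal import *
delta([.531,-.155,.0825],.238,1)
E
```

```text
time: 9.95
position: [0.5299, -0.1549, 0.0866]
tcp_rot: [0.704, 0.083, -0.701, 0.085]
contact_force: [-0.4, -0.5, -5.2]
finger_gap: 0.0487
t 9.95 pos [ 0.5299 -0.1549  0.0866] q7 -1.27 gap 0.0487 F [-0.4 -0.5 -5.2]
 shift cm (tool) [ 0.41  0.03 -0.1 ]  rotvec [ 0.001 -0.004 -0.003]
```

```bash
python3 -m inch '[[[0.25,0,0],[0,-0.004,-0.003],3.5],[[0.1,0,0],[0,0,0],3.5],[[0.1,0,0],[0,0,0],3.5],[[0,0,0],[0,0,0],3.5]]'
python3 - <<'E'
from goal import *
delta([.531,-.155,.0825],.238,1)
E
```

```text
time: 10.35
position: [0.5294, -0.1548, 0.0827]
tcp_rot: [-0.702, -0.084, 0.702, -0.084]
contact_force: [-0.3, 0.3, -3.3]
finger_gap: 0.0486
t 10.35 pos [ 0.5294 -0.1548  0.0827] q7 -1.27 gap 0.0486 F [-0.3  0.3 -3.3]
 shift cm (tool) [ 0.02  0.06 -0.15]  rotvec [0.001 0.001 0.   ]
```

Weight is starting to transfer to the floor. One more small step down, then a partial release.

```bash
python3 -m inch '[[[0.1,0,0],[0,0,0],3.5],[[0.05,0,0],[0,0,0],3.5],[[0,0,0],[0,0,0],3.5]]'
python3 - <<'E'
from goal import *
delta([.531,-.155,.0825],.238,1)
E
python3 -m inch '[[[0,0,0],[0,0,0],5.4],[[0,0,0],[0,0,0],6],[[0,0,0],[0,0,0],6],[[0,0,0],[0,0,0],6]]'
python3 - <<'E'
from goal import *
delta([.531,-.155,.0825],.238,1);snap('wrist','w7');snap('scene','s7');crop('s7',215,200,345,310,6,'c10')
E
```

```text
time: 10.65
position: [0.5292, -0.1549, 0.0826]
tcp_rot: [-0.702, -0.084, 0.702, -0.084]
contact_force: [0.9, 0.5, -3.8]
finger_gap: 0.0484
t 10.65 pos [ 0.5292 -0.1549  0.0826] q7 -1.27 gap 0.0484 F [ 0.9  0.5 -3.8]
 shift cm (tool) [ 0.01  0.05 -0.17]  rotvec [ 0.001  0.    -0.   ]
time: 11.05
position: [0.5292, -0.156, 0.0826]
tcp_rot: [-0.702, -0.083, 0.702, -0.084]
contact_force: [0.7, -0.8, 0.4]
finger_gap: 0.0602
t 11.05 pos [ 0.5292 -0.156   0.0826] q7 -1.27 gap 0.0602 F [ 0.7 -0.8  0.4]
 shift cm (tool) [ 0.01 -0.05 -0.2 ]  rotvec [-0.001  0.    -0.001]
```

View pics/w7.png

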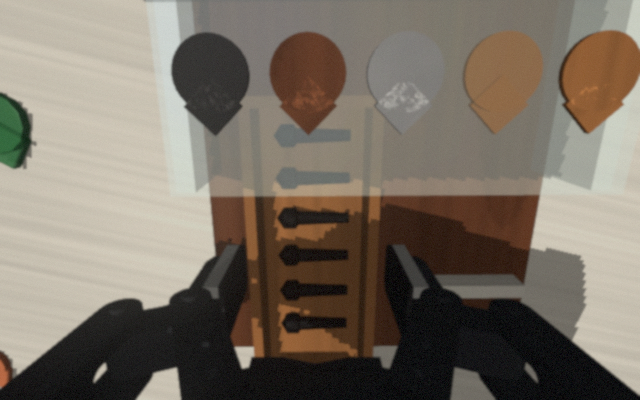

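View pics/c10.png

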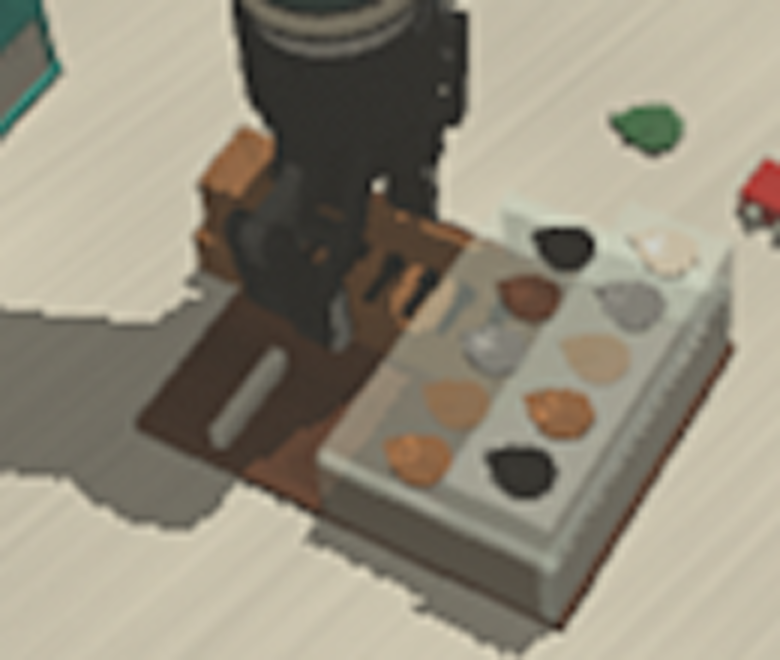

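The fingers are clear on both sides and the nose is under the roof. Going up straight, then back to the tab.

```bash
python3 -m inch '[[[-1,0,0],[0,0,0],6],[[-2,0,0],[0,0,0],6],[[-3,0,0],[0,0,0],6],[[-3,0,0],[0,0,0],6.5],[[0,0,0],[0,0,0],6.5]]'
python3 - <<'E'
from goal import *
s=read_state();
# tray origin est = TCP at release minus ~0; tab at -60
o=np.array([.5295,-.155]);y=.238
print('tab',o-.060*np.array([np.cos(y),np.sin(y)]))
delta([.4712,-.1691,.17],.238,1);snap('scene','s8');snap('top','t8');crop('s8',215,200,345,310,6,'c11');crop('t8',325,140,415,240,6,'c12')
E
```

```text
time: 11.65
position: [0.5289, -0.1557, 0.1769]
tcp_rot: [-0.701, -0.084, 0.703, -0.084]
contact_force: [0.3, -0.4, -0.2]
finger_gap: 0.0652
tab [ 0.47119131 -0.16914557]
t 11.65 pos [ 0.5289 -0.1557  0.1769] q7 -1.24 gap 0.0652 F [ 0.3 -0.4 -0.2]
 shift cm (tool) [ 0.71 -0.06  5.92]  rotvec [-0.     0.002 -0.001]
```

View pics/c11.png

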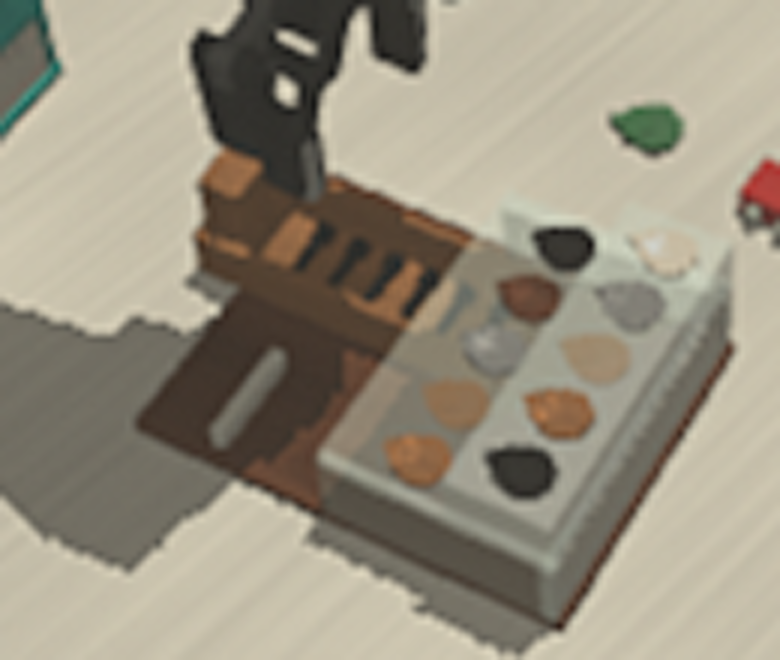

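The tray rests flat, with its tab top at crop (202,187)–(262,160). Quick check of the tab position, then move.

```bash
python3 - <<'E'
from fit import *
c=load('s8')
for uv in((202,187),(240,197),(262,160),(222,152)):
    q=cc(*uv,215,200,6);print(ray(c,*q,.056).round(4))
print(np.mean([ray(c,*cc(*uv,215,200,6),.056) for uv in((202,187),(240,197),(262,160),(222,152))],0))
E
python3 -m inch '[[[-0.5,0,2],[0,0,0],6.5],[[0,0,2.5],[0,0,0],6.5],[[0,0,1.3],[0,0,0],6.5],[[0,0,0],[0,0,0],6.5],[[0,0,0],[0,0,0],6.5]]'
python3 - <<'E'
from goal import *
delta([.4712,-.1691,.108],.238,1)
E
```

```text
[ 0.4722 -0.189   0.056 ]
[ 0.4874 -0.1824  0.056 ]
[ 0.4798 -0.1635  0.056 ]
[ 0.4646 -0.1714  0.056 ]
[ 0.47600115 -0.17656648  0.056     ]
time: 12.25
position: [0.4679, -0.1682, 0.1763]
tcp_rot: [-0.698, -0.086, 0.706, -0.083]
contact_force: [0.3, 0.7, 0.2]
finger_gap: 0.065
t 12.25 pos [ 0.4679 -0.1682  0.1763] q7 -1.21 gap 0.065 F [0.3 0.7 0.2]
 shift cm (tool) [ 6.83  0.21 -0.38]  rotvec [0.001 0.011 0.005]
```

```bash
python3 -m inch '[[[3,0.2,-0.3],[0,0.01,0.005],6.5],[[2.2,0,-0.1],[0,0,0],6.5],[[0,0,0],[0,0,0],6.5]]'
python3 - <<'E'
from goal import *
delta([.4712,-.1691,.108],.238,1);snap('scene','s9');snap('top','t9');crop('s9',215,180,345,290,6,'c13');crop('t9',325,140,415,240,6,'c12')
E
```

```text
time: 12.55
position: [0.4769, -0.1686, 0.123]
tcp_rot: [0.704, 0.085, -0.7, 0.085]
contact_force: [-0.2, -0.1, 0.4]
finger_gap: 0.0648
t 12.55 pos [ 0.4769 -0.1686  0.123 ] q7 -1.23 gap 0.0648 F [-0.2 -0.1  0.4]
 shift cm (tool) [ 1.5  -0.09  0.57]  rotvec [ 0.003 -0.005 -0.002]
```

View pics/c13.png

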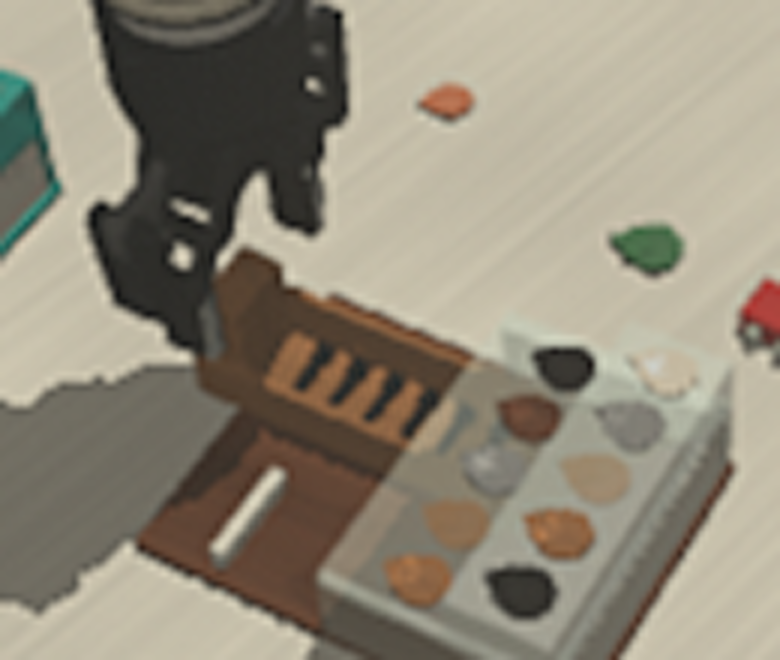

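View pics/c12.png

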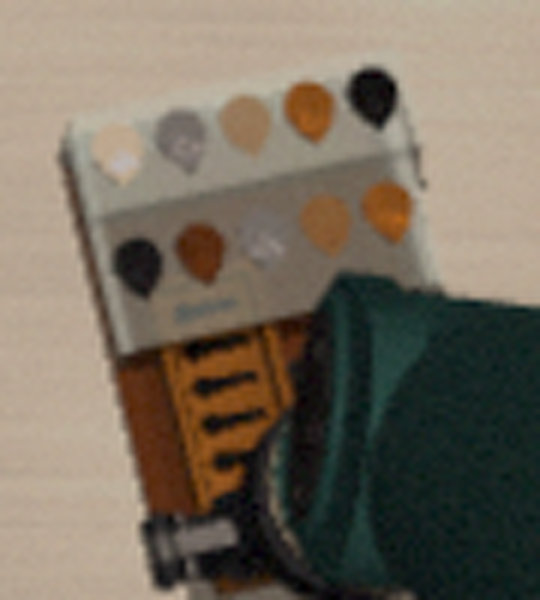

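The fingers straddle the tab with room on both sides. Centring and lowering to 35 mm tip height.

```bash
python3 -m inch '[[[0.7,0,0.5],[0.003,-0.005,0],6.5],[[0.7,0,0],[0,0,0],6.5],[[0,0,0],[0,0,0],6.5]]'
python3 - <<'E'
from goal import *
delta([.4712,-.1691,.108],.238,1);snap('scene','s10');crop('s10',215,180,345,290,6,'c14')
E
```

```text
time: 12.95
position: [0.4741, -0.1704, 0.1119]
tcp_rot: [0.705, 0.082, -0.7, 0.085]
contact_force: [0.2, -0.1, 0.3]
finger_gap: 0.0651
t 12.95 pos [ 0.4741 -0.1704  0.1119] q7 -1.23 gap 0.0651 F [ 0.2 -0.1  0.3]
 shift cm (tool) [ 0.38 -0.2   0.26]  rotvec [-0.    -0.006 -0.005]
```

View pics/c14.png

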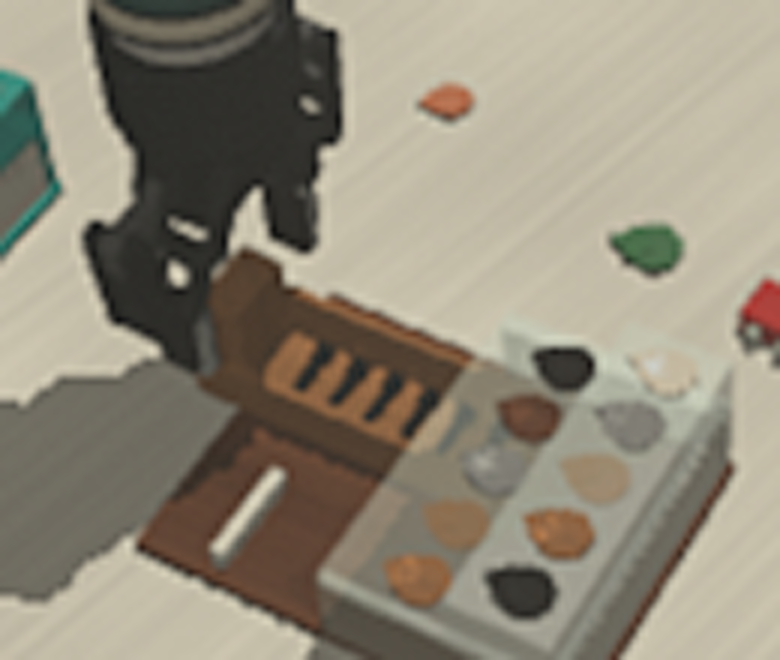

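```bash
python3 -m inch '[[[0.35,-0.15,0.2],[0,-0.006,-0.005],5.5],[[0,0,0],[0,0,0],4.5],[[0,0,0],[0,0,0],3.8],[[0,0,0],[0,0,0],2.5],[[0,0,0],[0,0,0],2],[[0,0,0],[0,0,0],2]]'
python3 - <<'E'
from goal import *
delta([.4712,-.1691,.108],.238,1);snap('wrist','w11');snap('scene','s11');crop('s11',215,180,345,290,6,'c15')
E
```

```text
time: 13.6
position: [0.4718, -0.1695, 0.1094]
tcp_rot: [0.702, 0.084, -0.702, 0.084]
contact_force: [0.4, 0.1, -0.9]
finger_gap: 0.033
t 13.6 pos [ 0.4718 -0.1695  0.1094] q7 -1.23 gap 0.033 F [ 0.4  0.1 -0.9]
 shift cm (tool) [ 0.14 -0.05  0.05]  rotvec [ 0.    -0.001 -0.   ]
```

View pics/w11.png

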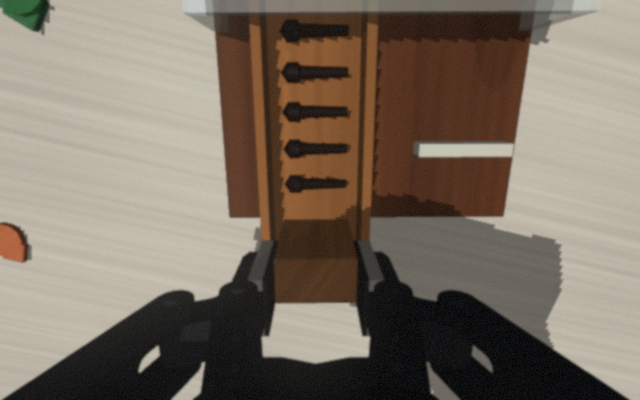

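View pics/c15.png

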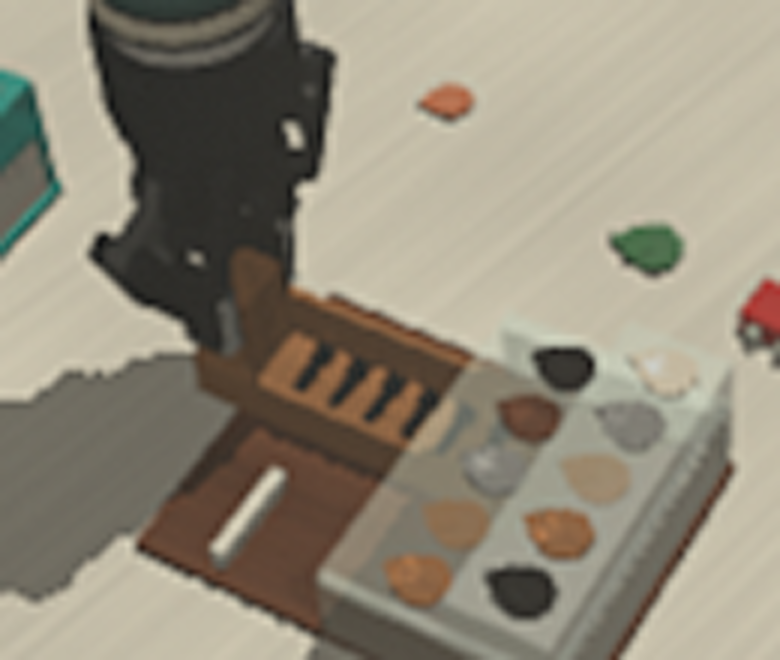

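Tab gripped (33 mm). Sliding in: first 45 mm, at 1 cm per row.

```bash
python3 -m inch '[[[0,0,-0.6],[0,0,0],2],[[0,0,-1],[0,0,0],2],[[0,0,-1],[0,0,0],2],[[0,0,-1],[0,0,0],2],[[0,0,-0.6],[0,0,0],2],[[0,0,0],[0,0,0],2]]'
python3 - <<'E'
from goal import *
S=np.array([.5815,-.1737]);y=.238;Q=np.array([[np.cos(y),-np.sin(y)],[np.sin(y),np.cos(y)]])
print('tab target',S+Q@np.array([-.042,.03]))
p=read_state()['position'][:2];print('TCP in stand',Q.T@(p-S))
delta([*(S+Q@np.array([-.042,.03])),.109],.238,1);snap('wrist','w12')
E
```

```text
time: 14.3
position: [0.4926, -0.1644, 0.1095]
tcp_rot: [-0.687, -0.08, 0.718, -0.078]
contact_force: [0.5, 1.8, 1.6]
finger_gap: 0.0329
tab target [ 0.53361114 -0.15444755]
TCP in stand [-0.0841673   0.03001122]
t 14.3 pos [ 0.4926 -0.1644  0.1095] q7 -1.25 gap 0.0329 F [0.5 1.8 1.6]
 shift cm (tool) [-0.13 -0.06 -4.21]  rotvec [-0.014  0.043  0.007]
```

View pics/w12.png

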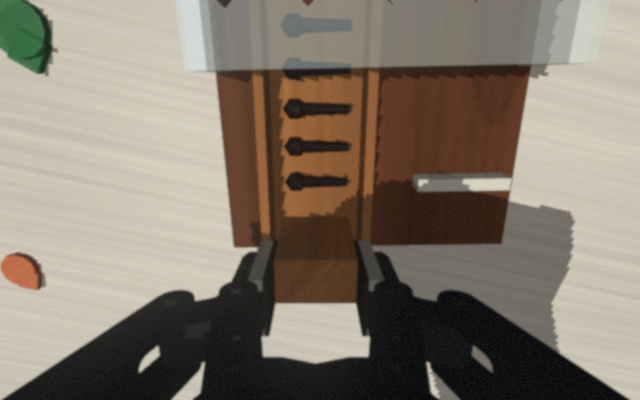

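The tool lagged and pitched 0.04 rad, so I'll correct that while pushing on in small moves.

```bash
python3 -m inch '[[[0,0,0],[-0.01,0.04,0.005],2],[[0,0,-0.6],[0,0.02,0],2],[[0,0,-0.6],[0,0.02,0],2]]'
python3 - <<'E'
from goal import *
delta([.53361,-.15445,.109],.238,1)
E
```

```text
time: 14.65
position: [0.4947, -0.1637, 0.1092]
tcp_rot: [0.707, 0.084, -0.698, 0.078]
contact_force: [-10.0, -3.4, 14.9]
finger_gap: 0.0329
t 14.65 pos [ 0.4947 -0.1637  0.1092] q7 -1.24 gap 0.0329 F [-10.   -3.4  14.9]
 shift cm (tool) [ 0.08 -0.01 -4.  ]  rotvec [-0.008 -0.015  0.007]
```

```bash
python3 - <<'E'
from goal import *
snap('scene','s13');crop('s13',215,180,345,290,6,'c16');snap('wrist','w13');delta([.53361,-.15445,.109],.238,1)
E
```

```text
t 14.75 pos [ 0.4947 -0.1637  0.1092] q7 -1.24 gap 0.0327 F [-8.  -1.7 11.9]
 shift cm (tool) [ 0.08 -0.01 -4.  ]  rotvec [-0.008 -0.015  0.007]
```

View pics/c16.png

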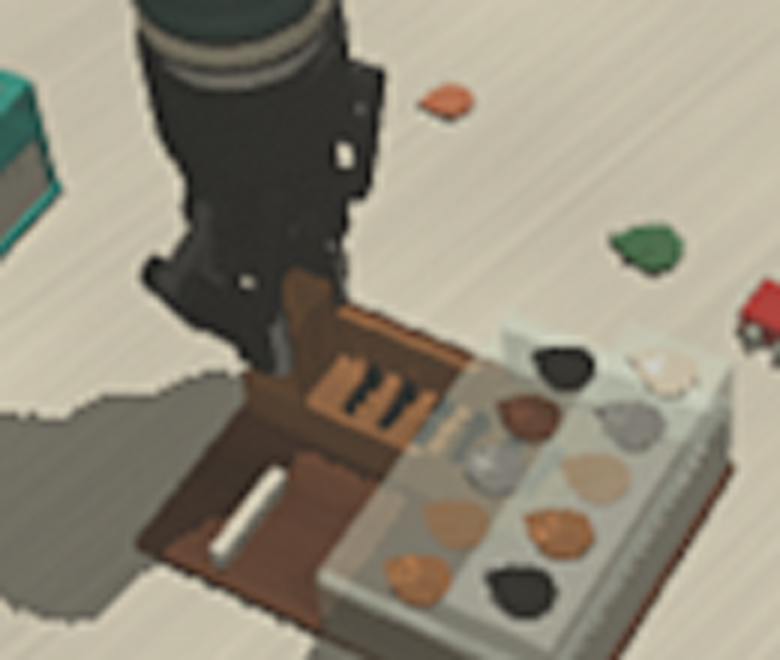

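View pics/w13.png

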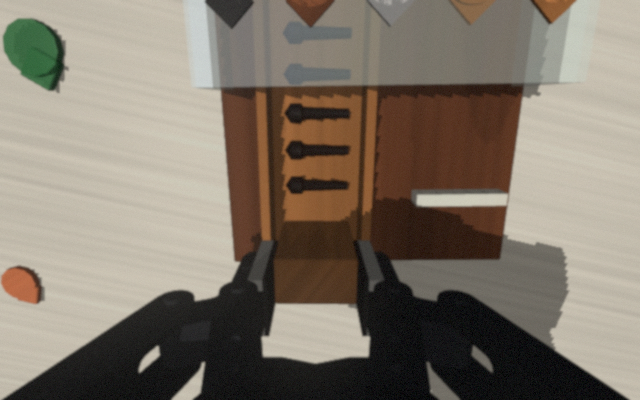

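The tool is pressing down on the tray with about 12 N, which makes friction. I'll relieve the pressure and level the tool first.

```bash
python3 -m inch '[[[-0.1,0,0],[-0.005,-0.02,0.005],2],[[-0.05,0,0],[0,0,0],2]]'
python3 - <<'E'
from goal import *
delta([.53361,-.15445,.109],.238,1)
E
```

```text
time: 14.95
position: [0.493, -0.164, 0.1102]
tcp_rot: [-0.699, -0.083, 0.706, -0.081]
contact_force: [0.1, 0.3, -3.8]
finger_gap: 0.0325
t 14.95 pos [ 0.493  -0.164   0.1102] q7 -1.24 gap 0.0325 F [ 0.1  0.3 -3.8]
 shift cm (tool) [ 0.08  0.01 -4.17]  rotvec [-0.005  0.009  0.003]
```

Now carrying most of the weight (−3.8 N). Continuing the slide with light floor contact.

```bash
python3 -m inch '[[[0,0,-0.8],[0,0.005,0],2],[[0,0,-0.8],[0,0.005,0],2],[[0,0,0],[0,0,0],2]]'
python3 - <<'E'
from goal import *
delta([.53361,-.15445,.109],.238,1)
E
```

```text
time: 15.25
position: [0.5093, -0.1597, 0.1092]
tcp_rot: [-0.702, -0.084, 0.702, -0.08]
contact_force: [-0.5, -0.1, 1.6]
finger_gap: 0.0325
t 15.25 pos [ 0.5093 -0.1597  0.1092] q7 -1.25 gap 0.0325 F [-0.5 -0.1  1.6]
 shift cm (tool) [ 0.02  0.05 -2.48]  rotvec [-0.006 -0.     0.005]
```

```bash
python3 -m inch '[[[-0.06,0,-0.8],[-0.005,0.002,0.003],2],[[-0.03,0,-0.7],[0,0.004,0],2],[[0,0,0],[0,0,0],2]]'
python3 - <<'E'
from goal import *
delta([.53361,-.15445,.109],.238,1)
E
```

```text
time: 15.55
position: [0.5264, -0.1552, 0.1097]
tcp_rot: [0.705, 0.085, -0.699, 0.083]
contact_force: [0.6, 0.6, -4.8]
finger_gap: 0.0324
t 15.55 pos [ 0.5264 -0.1552  0.1097] q7 -1.25 gap 0.0324 F [ 0.6  0.6 -4.8]
 shift cm (tool) [ 0.07  0.1  -0.72]  rotvec [ 0.001 -0.009  0.002]
```

Now slow 3 mm steps, looking for the contact force.

```bash
python3 -m inch '[[[0.03,0,-0.3],[0,-0.005,0],2],[[0,0,0],[0,0,0],2]]'; python3 -m inch '[[[0.02,0,-0.3],[0,0,0],2],[[0,0,0],[0,0,0],2]]'
python3 - <<'E'
from goal import *
delta([.53361,-.15445,.109],.238,1);snap('wrist','w14')
E
```

```text
time: 15.75
position: [0.5288, -0.1544, 0.1093]
tcp_rot: [0.702, 0.085, -0.702, 0.083]
contact_force: [1.0, 0.2, -4.1]
finger_gap: 0.0326
time: 15.95
position: [0.5297, -0.1543, 0.1094]
tcp_rot: [-0.701, -0.085, 0.704, -0.083]
contact_force: [0.1, 0.1, -3.9]
finger_gap: 0.0327
t 15.95 pos [ 0.5297 -0.1543  0.1094] q7 -1.26 gap 0.0327 F [ 0.1  0.1 -3.9]
 shift cm (tool) [ 0.04  0.11 -0.38]  rotvec [0.    0.004 0.003]
```

View pics/w14.png

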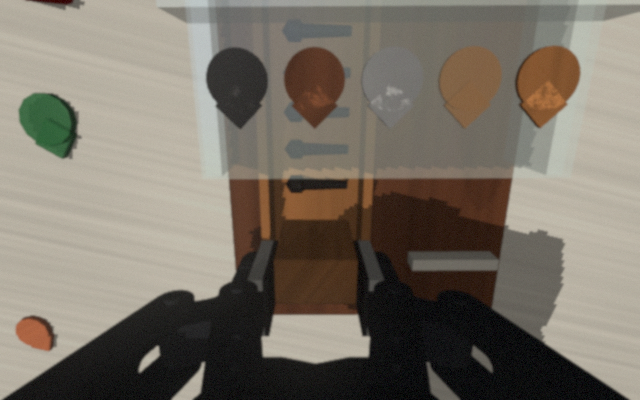

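```bash
python3 - <<'E'
from goal import *
w=load('w14')
S=np.array([.5815,-.1737]);y=.238;Q=np.array([[np.cos(y),-np.sin(y)],[np.sin(y),np.cos(y)]])
st=lambda u,v,z:(Q.T@(ray(w,u,v,z)[:2]-S)).round(4)
print('tab rear',st(275,303,.056),st(357,303,.056))
print('kerb left rear',st(408,252,.016),st(412,270,.016),'right',st(498,270,.016))
print('roof front edge',st(240,179,.040),st(512,179,.040),'floor fr-right',st(494,304,.006))
E
```

```text
tab rear [-0.0566  0.0477] [-0.0565  0.015 ]
kerb left rear [-0.0532 -0.0152] [-0.0633 -0.018 ] right [-0.0632 -0.0621]
roof front edge [-0.0096  0.0623] [-0.0094 -0.0479] floor fr-right [-0.0898 -0.0688]
```

```bash
python3 -m inch '[[[0,0,-0.4],[0,0.004,0],2]]'; python3 -m inch '[[[0,0,-0.4],[0,0.004,0],2]]'
python3 - <<'E'
from goal import *
delta([.53361,-.15445,.109],.238,1)
E
```

```text
time: 16.1
position: [0.5324, -0.1537, 0.1092]
tcp_rot: [-0.701, -0.085, 0.703, -0.083]
contact_force: [-2.5, -1.1, -1.2]
finger_gap: 0.0327
time: 16.2
position: [0.5343, -0.1533, 0.1092]
tcp_rot: [-0.701, -0.085, 0.703, -0.082]
contact_force: [-8.3, -2.6, 6.7]
finger_gap: 0.0327
t 16.2 pos [ 0.5343 -0.1533  0.1092] q7 -1.26 gap 0.0327 F [-8.3 -2.6  6.7]
 shift cm (tool) [0.02 0.1  0.09]  rotvec [-0.001  0.003  0.004]
```

```bash
python3 -m inch '[[[0,0,-0.3],[0,0.003,0],2]]'
python3 - <<'E'
from goal import *
delta([.53361,-.15445,.109],.238,1);snap('wrist','w15');snap('scene','s15');crop('s15',215,180,345,290,6,'c17')
E
```

```text
time: 16.3
position: [0.5345, -0.1533, 0.1092]
tcp_rot: [-0.7, -0.085, 0.705, -0.082]
contact_force: [-8.1, -1.3, 5.5]
finger_gap: 0.0326
t 16.3 pos [ 0.5345 -0.1533  0.1092] q7 -1.26 gap 0.0326 F [-8.1 -1.3  5.5]
 shift cm (tool) [0.02 0.09 0.12]  rotvec [-0.001  0.006  0.005]
```

View pics/c17.png

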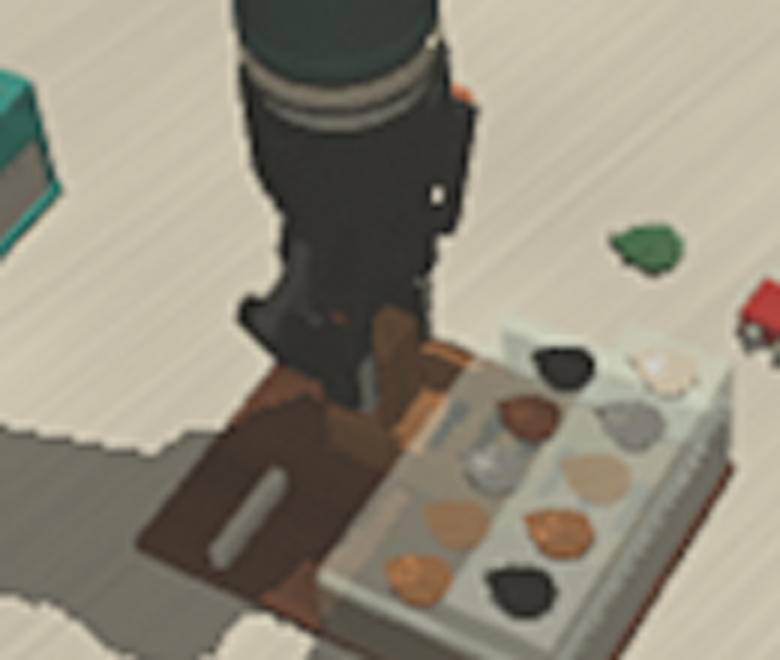

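View pics/w15.png

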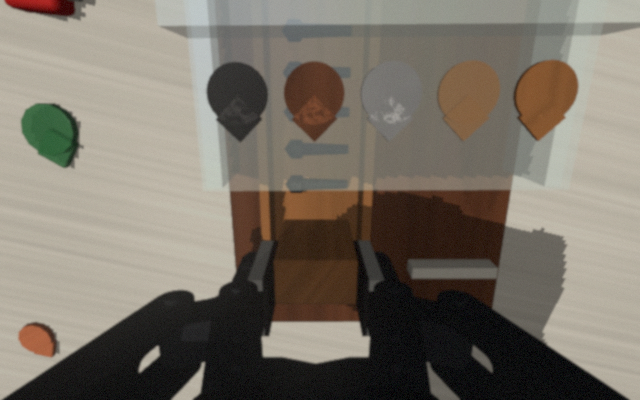

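It stopped at a steady 8 N against the back stop, with the tail clear of the kerb line. Now sliding right along tool +y; I'll relieve the pressure first.

```bash
python3 -m inch '[[[-0.08,0.2,0],[0,0.005,0.004],2],[[-0.03,0.7,0],[0,0,0],2],[[0,0,0],[0,0,0],2]]'
python3 - <<'E'
from goal import *
S=np.array([.5815,-.1737]);y=.238;Q=np.array([[np.cos(y),-np.sin(y)],[np.sin(y),np.cos(y)]])
p=read_state()['position'][:2];print('TCP in stand',Q.T@(p-S))
delta([*(S+Q@np.array([-.042,-.037])),.109],.238,1)
E
```

```text
time: 16.7
position: [0.5364, -0.1618, 0.1096]
tcp_rot: [-0.701, -0.085, 0.703, -0.083]
contact_force: [-2.6, -1.9, -4.8]
finger_gap: 0.0327
TCP in stand [-0.04106084  0.02221705]
t 16.7 pos [ 0.5364 -0.1618  0.1096] q7 -1.25 gap 0.0327 F [-2.6 -1.9 -4.8]
 shift cm (tool) [0.05 5.92 0.1 ]  rotvec [0.    0.002 0.002]
```

```bash
python3 -m inch '[[[0,0.8,0.02],[0,0,0],2],[[0,0.9,0],[0,0,0],2],[[0,0.9,0],[0,0,0],2],[[0,0,0],[0,0,0],2]]'
cat > st.py <<'E'
from goal import *
S=np.array([.5815,-.1737]);y=.238;Q=np.array([[np.cos(y),-np.sin(y)],[np.sin(y),np.cos(y)]])
p=read_state()['position'][:2];print('TCP in stand',(Q.T@(p-S)).round(4), 'F stand',(Q.T@read_state()['contact_force'][:2]).round(1))
delta([*(S+Q@np.array([-.042,-.037])),.109],.238,1)
E
python3 st.py
```

```text
time: 17.1
position: [0.5425, -0.1856, 0.1095]
tcp_rot: [-0.7, -0.088, 0.704, -0.084]
contact_force: [-2.1, -2.4, -3.1]
finger_gap: 0.0327
TCP in stand [-0.0408 -0.0024] F stand [-2.6 -1.8]
t 17.1 pos [ 0.5425 -0.1856  0.1095] q7 -1.21 gap 0.0327 F [-2.1 -2.4 -3.1]
 shift cm (tool) [0.03 3.46 0.15]  rotvec [0.006 0.004 0.007]
```

```bash
python3 -m inch '[[[0,0.9,0.03],[0.006,0.003,0.006],2],[[0,0.9,0],[0,0,0],2],[[0,0.8,0],[0,0,0],2],[[0,0,0],[0,0,0],2]]'; python3 st.py
```

```text
time: 17.5
position: [0.5489, -0.2128, 0.1093]
tcp_rot: [-0.702, -0.085, 0.702, -0.084]
contact_force: [-2.2, -1.0, -3.2]
finger_gap: 0.0326
TCP in stand [-0.0409 -0.0303] F stand [-2.3 -0.4]
t 17.5 pos [ 0.5489 -0.2128  0.1093] q7 -1.18 gap 0.0326 F [-2.2 -1.  -3.2]
 shift cm (tool) [0.03 0.67 0.11]  rotvec [0.001 0.001 0.001]
```

```bash
python3 -m inch '[[[0,0.4,0],[0,0,0],2]]'; python3 -m inch '[[[0,0.3,0],[0,0,0],2],[[0,0,0],[0,0,0],2]]'; python3 -m inch '[[[0,0.3,0],[0,0,0],2]]';python3 st.py
```

```text
time: 17.6
position: [0.5498, -0.2163, 0.1093]
tcp_rot: [-0.701, -0.085, 0.703, -0.084]
contact_force: [-2.5, 3.3, -0.4]
finger_gap: 0.0328
time: 17.8
position: [0.5506, -0.2198, 0.1093]
tcp_rot: [-0.701, -0.085, 0.703, -0.084]
contact_force: [-2.3, 0.8, -2.0]
finger_gap: 0.0325
time: 17.9
position: [0.5508, -0.2204, 0.1093]
tcp_rot: [-0.701, -0.087, 0.703, -0.084]
contact_force: [-4.0, 9.9, 3.9]
finger_gap: 0.0327
TCP in stand [-0.0408 -0.0382] F stand [-1.6 10.6]
t 17.9 pos [ 0.5508 -0.2204  0.1093] q7 -1.16 gap 0.0327 F [-4.   9.9  3.9]
 shift cm (tool) [ 0.03 -0.12  0.12]  rotvec [0.004 0.003 0.005]
```

It met the right wall (10.6 N, no further travel). I'll look, then release.

```bash
python3 -m inch '[[[0,0,0],[0.003,0,0],2],[[0.02,0,0],[0,0,0],2]]'; python3 st.py; python3 - <<'E'
from h import *
snap('wrist','w16');snap('scene','s16');crop('s16',215,190,345,300,6,'c18')
E
```

```text
time: 18.1
position: [0.5508, -0.2199, 0.1093]
tcp_rot: [-0.701, -0.087, 0.703, -0.083]
contact_force: [-3.2, 1.4, 0.7]
finger_gap: 0.0324
TCP in stand [-0.0407 -0.0376] F stand [-2.7  2.1]
t 18.1 pos [ 0.5508 -0.2199  0.1093] q7 -1.17 gap 0.0324 F [-3.2  1.4  0.7]
 shift cm (tool) [ 0.03 -0.06  0.13]  rotvec [0.002 0.003 0.006]
```

View pics/w16.png

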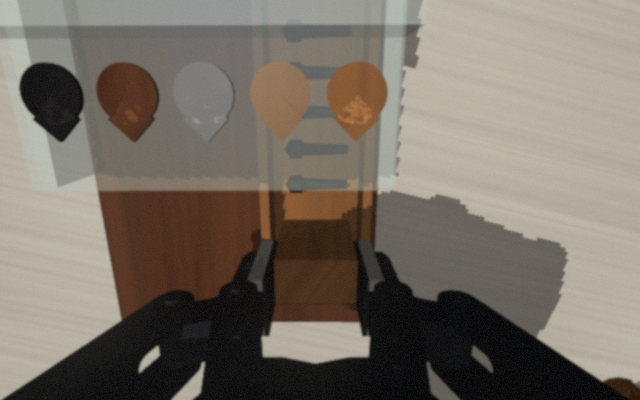

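View pics/c18.png

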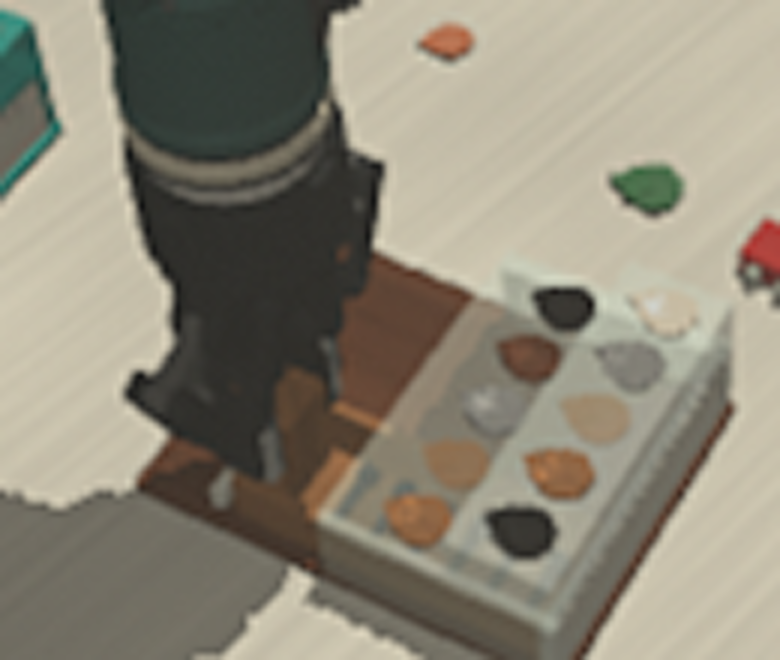

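Tray is square against the right wall, with the kerb behind its tail. Releasing and rising straight up.

```bash
python3 -m inch '[[[0,0,0],[0,0,0],3.8],[[0,0,0],[0,0,0],5],[[0,0,0],[0,0,0],5.8],[[0,0,0],[0,0,0],5.8]]'; python3 -m inch '[[[-1,0,0],[0,0,0],5.8],[[-2,0,0],[0,0,0],5.8],[[-3,0,0],[0,0,0],5.8],[[-3,0,0],[0,0,0],5.8],[[-3,0,2],[0,0,0],5.8],[[-3,0,4],[0,0,0],5.8],[[-1,0,4],[0,0,0],5.8],[[0,0,3],[0,0,0],5.8],[[0,0,0],[0,0,0],5.8]]'; python3 st.py; python3 - <<'E'
from h import *
snap('wrist','w17');snap('scene','s17');crop('s17',215,190,345,300,6,'c19');snap('top','t17')
E
```

```text
time: 18.6
position: [0.5569, -0.2236, 0.1114]
tcp_rot: [0.706, 0.082, -0.698, 0.084]
contact_force: [0.4, -0.4, -0.3]
finger_gap: 0.0577
time: 19.5
position: [0.4284, -0.2556, 0.2821]
tcp_rot: [0.71, 0.08, -0.694, 0.086]
contact_force: [-0.8, -0.5, -1.1]
finger_gap: 0.0585
TCP in stand [-0.1681 -0.0435] F stand [-0.9 -0.3]
t 19.5 pos [ 0.4284 -0.2556  0.2821] q7 -0.97 gap 0.0585 F [-0.8 -0.5 -1.1]
 shift cm (tool) [ 17.57  -0.9  -12.23]  rotvec [-0.003 -0.022 -0.012]
```

View pics/w17.png

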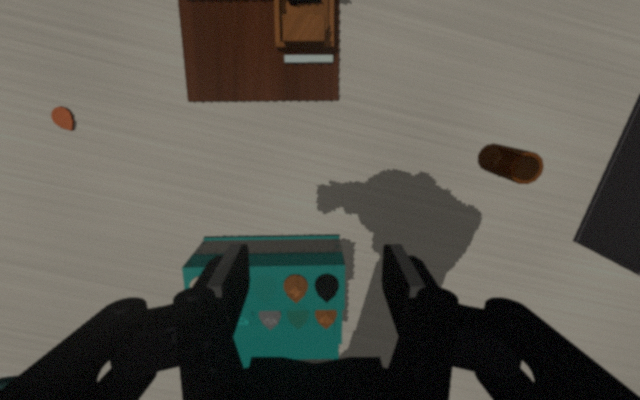

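View pics/c19.png

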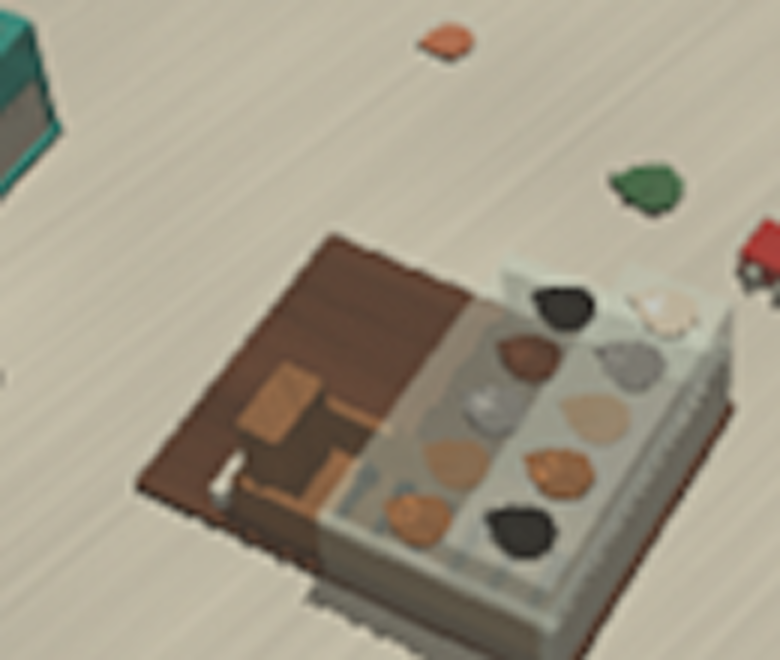

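View pics/t17.png

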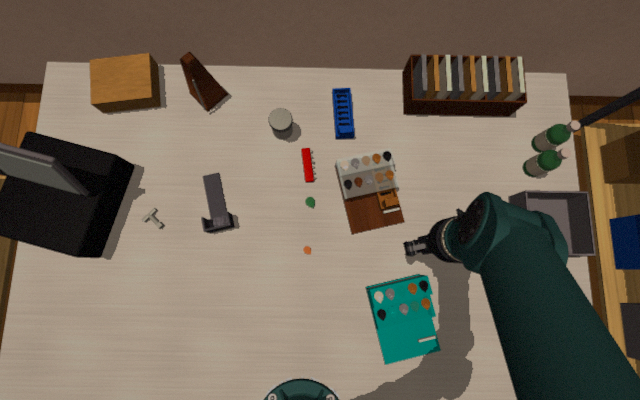

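The tray sits by the right wall, with the kerb at wrist (283–333,58) just behind its tail (row ~48). I'll measure its pose.

```bash
python3 - <<'E'
from h import *
crop('w17',260,0,350,110,7,'c20')
E
```

```text
(no output)
```

View pics/c20.png

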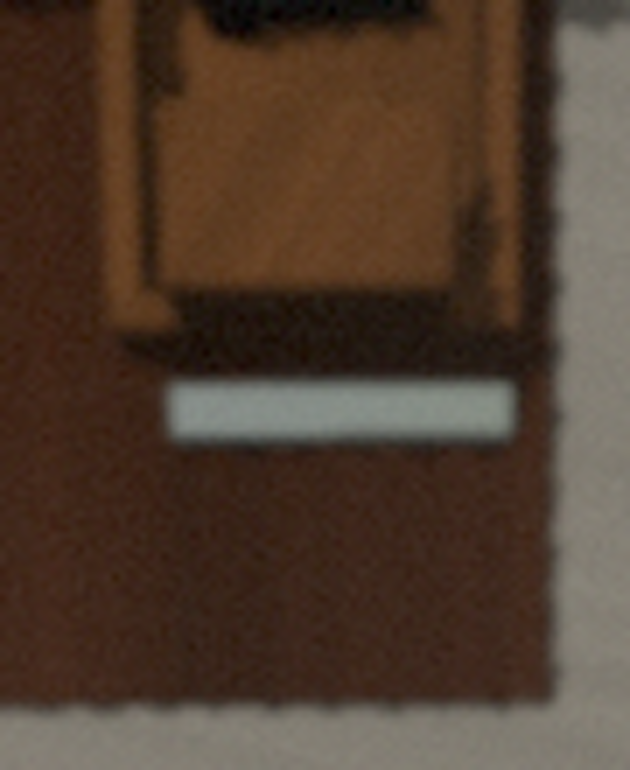

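```bash
python3 - <<'E'
from fit import *
w=load('w17');d=lambda u,v:cc(u,v,260,0,7)
o=[(w,d(167,379),(-57,-18,16)),(w,d(516,379),(-57,-62,16)),(w,d(167,441),(-63,-18,16)),(w,d(516,439),(-63,-62,16)),(w,d(552,702),(-97,-68,6))]
p,r=fit(o,[.5815,-.1737,.238]);print(p,r.round(1))
for P in(p,[.5815,-.1737,.238]):
    y=P[2];Q=np.array([[np.cos(y),-np.sin(y)],[np.sin(y),np.cos(y)]]);st=lambda u,v,z:(Q.T@(ray(w,*d(u,v),z)[:2]-P[:2])).round(4)
    print('tail rim L,R',st(114,331,.030),st(520,331,.030),'tab rear',st(163,290,.056),st(452,290,.056))
    a=ray(w,*d(101,0),.03)-ray(w,*d(114,331),.03);b=ray(w,*d(522,0),.03)-ray(w,*d(520,331),.03);print('side yaw',np.arctan2(a[1],a[0])-y,np.arctan2(b[1],b[0])-y)
E
```

```text
[ 0.57997031 -0.17366248  0.24714013] [[ 0.4  0.9]
 [-0.5  0.4]
 [ 0.7 -0.8]
 [-0.5 -1.1]
 [-0.1  0.3]]
tail rim L,R [-0.0525 -0.0124] [-0.0529 -0.0621] tab rear [-0.052  -0.0204] [-0.0523 -0.0528]
side yaw 0.0018234303715972677 -0.004256591496825363
tail rim L,R [-0.0538 -0.0124] [-0.0539 -0.0622] tab rear [-0.0533 -0.0205] [-0.0533 -0.0529]
side yaw 0.010963560316080756 0.004883538447658126
```

```bash
python3 -c "
from workcell import *
print(finish_job())"
```

```text
the job is handed in; nothing more can be done
None
```

I did the whole task in about 19.5 s of the 58 s allowed and handed the job in; it gives no verdict, so the results below are my own checks.

**What I did:**
- I lifted the tray level out of the holder.
- I set it on the stand's floor in the left half of the mouth, nose under the roof, and let go.
- I took it by the tab and slid it in until it met the back stop, at a steady reading of about 8 N.
- I slid it right until it met the wall at about 10 N, then released it and backed the arm clear.

**Last checks:** The final wrist picture puts the tray at about x +17.5, y −37 mm of the stand, square to within about 0.01 rad, with the kerb about 4 mm behind its tail. That matches the parked pose within the 2 mm calibration. It also looked flat and still in the scene view.

**What went wrong or wasn't fully checked:**
- **Slide:** Early in the slide in, the tool tilted about 0.04 rad. While I was correcting that, it pressed down on the tray with 12 to 15 N, and I relieved it before going on.
- **Release:** On the final release the gripper sprang about 6 mm, but the tray's measured pose afterwards was correct.
- **Camera agreement:** The cameras put the stand about 2 mm apart. One quick scene-camera check of the tab was about 9 mm off; I went by the TCP position at release, and the grip on the tab confirmed it.
- **Bystanders:** All those in the final top view were where they started. The glass slide was hidden by the arm there. I only glanced at it in the wrist view and did not measure it, but the arm never went near it.

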